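Load stage discs from the gravity dispenser into the microscope carriers

ROBOT

A 7-joint arm with a two-finger parallel gripper is mounted at the origin on the work surface. World frame = base frame: x ahead of the robot, y to its left, z up, the work surface at z = 0. Lengths are in mm, angles in rad, forces in N, time in s.
With the tool pointing down it reaches from about 425 to 1025 mm from the base axis. Payload 3.6 kg.
Tool frame: the origin (TCP) lies at the very end of the fingers, on their centre line; the grasp point (between the pads) lies 19 mm behind it; z points along the fingers, y is the direction in which the jaws open and shut (so a half turn about z gives the same grasp; the last joint's range is limited). The gripper opens to 85 mm and grips with 20 to 120 N. Pads are 22 mm wide; open, the fingers measure 114 mm over their backs; the gripper's body (76 mm by 85 mm) begins 54 mm behind the grasp point. The pads swing forward as they close: fully open they stand 13 mm farther back than shut.
Start: joints at [-1.214, 0.591, 0.048, 1.609, -0.033, 0.943, -0.034], TCP at [315.868, 652.577, 231.302] pointing down, gripper open.
Joint ranges: [-2.69, 2.69], [-0.47, 2.24], [-1.27, 1.36], [0.19, 2.51], [-1.53, 4.68], [0.08, 2.07], [-3.09, 3.09]. Speed limits (rad/s): [2.57, 2.57, 3.14, 3.14, 3.14, 3.14, 3.14].

INTERFACE

Orientations are given as a 3x3 rotation matrix whose columns are the frame's x, y, z axes.
In Python, from bench import arm, viewer, job gives the robot as it stands.
- The arm moves only by the tool move_arm, never from a script. Its argument "series" is a list of rows, each a list of 6 numbers: the shift along the tool's x, y, z in mm, then the turn, a rotation vector about the tool's x, y, z in degrees. In form: [[x, y, z, wx, wy, wz], ...]. A call has 1 to 5 rows; each row shifts and turns the commanded pose from where the row before left it, along the tool's axes as they then stand; what a row does not reach is not made up. A row lasts 1/8 s, in which the tool goes at most 62.5 mm and 10.7 degrees, less where a joint would pass 70% of its speed; a pose out of reach is approached as far as the arm can. A call is refused whole if a number of a shift passes 62.5 or a number of a turn 10.7, either way. A call with a gripper value outside its range is refused whole. "hand" is the finger opening in mm, from 0 to 85.4, set as the call begins (left out, the last holds). The fingers move at their own pace and stop on an object; "newtons" is the grip in N (left out, the last holds). Time passes only in rows, so rows that do not move let the fingers close. It gives the time, the measured TCP pose, the force and the opening at its end, in the units of the state.
- arm.state(): the state, without advancing time (a new reading comes with each control period).
- viewer.read_camera(name): name is "scene" or "side" or "wrist"; returns the picture (400x640x3 uint8, red, green, blue); there is no depth.
- viewer.get_calibration(name): a dict with "camera_matrix" (3x3 intrinsics, pixels), "R" (3x3) and "t" (3): a world point X has camera coordinates R X + t. Camera axes: x right, y down, z forward; pixel columns grow to the right and rows downward; lengths in mm; the calibration is good to about 2 mm. A picture is of the moment at which its call begins: read the wrist's pose just before it. get_calibration takes no time and is no camera call; for the wrist camera it gives the pose at the moment of the call.
- job.finish_job(): hands the job in, once; it reports no verdict.
Trained networks look in the newest picture that a camera, given by its name, has taken for a name from the list of things; names that differ only in an ending like _2 or _b are one class to them, and where a whole thing is asked for, a point or a joint stands for the part that bears it (a point fixed in the world has none). Each returns a list of dicts, best first, with "conf" (0 to 1); they miss things now and then, are a little off and sometimes report something else, mostly with a low value. They report only what shows in the picture. A call takes as long as a camera call. They do not tell look-alikes from the thing itself.
- viewer.find_in(label, camera): "xy" ([column, row] in pixels, amid what is visible of it).
- viewer.silhouettes(label, camera): "region" (400x640 bool, what is visible of it) and "xy" ([column, row] in pixels, amid what is visible of it).
The state is a dict: "clock": time; "joint_positions": joint angles; "joint_velocities": joint speeds; "joint_torque": joint torques, N m; "eef_pos": TCP position; "orientation": TCP orientation; "ft_force": force on the tool from outside, world axes, zero at the start; "wrist_torque": the same for the moment, N m; "opening": finger opening in mm.
Only numpy, scipy, OpenCV 4.12 (cv2) and the standard library are available. Lean on these libraries where they do the work, as an engineer would, in place of code of your own. Each camera call takes 0.05 s, during which the arm holds its last target.

TASK

Lay one black glass stage disc flat on the seat of every specimen carrier on the bench, drawing each from the bottom of the dispenser's stack with its draw slide and leaving the rest of the stack in the chute. The discs are glass, so grip them gently (20 to 25 N is plenty). When all the carriers are loaded, leave the draw slide pushed fully home, press the dust cap fully down on the chute, and leave the other things on the bench alone.

Things in the scene. Friction and masses are not known exactly. Their poses are not given: they have to be found in the camera images.
- dispenser: beige gravity dispenser fixed to the bench: a square upright chute (62 x 60 mm, top 86 mm above the bench, slots in front and back) on a foot, holding six glass discs. Origin on the bench under the chute's centre line; its own -x is the front, the way the draw slide comes out; z up. A disc leaves only in the slide's pocket, under the front wall (33 mm above the bench)
- draw_slide (a joint): aluminium slide, 34 mm wide, through the bottom of the chute. 0 = fully home (pocket under the stack), 0.095 m = fully drawn to the front against its stop. Moves straight with 3 to 5 N, stays where left. It carries the one lowest disc out in its pocket while its rear deck holds up the stack; pushed home to within 2 mm, the next disc drops into the pocket
- slide_fin (a point): the black upright pull fin at the slide's front end: 22 mm along the slide, 14 mm across it, its top 54 mm above the bench; this point is on its centre line, 44 mm above the bench, 95 mm in front of the pocket's centre. Pinch it from above across its 14 mm
- pocket (a point): centre of the slide's pocket floor, 22 mm above the bench; moves with the slide. The pocket is 58 mm long, open at both sides, with 7 mm high blocks before and behind; a disc in it overhangs the slide by 8 mm on each side and, when drawn out, can be gripped from above across the slide. A drawn disc sits up to 4 mm behind this point (towards the chute)
- dust_cap (a joint): grey round dust cap (66 mm across) over the chute's top on a stiff vertical slide: 0 = pressed fully down on the chute, up to 0.035 m = raised. It is held by friction of about 5 N and stays where left; 7 to 15 N pushes it down
- cap_top (a point): centre of the top of the cap's 24 mm knob; 115 mm above the bench when the cap is fully down
- disc0: round black glass stage disc, 50 mm diameter, 8 mm thick, 30 to 55 g; number 1 from the bottom of the stack at the start. Origin at the centre of its underside, z along its axis. Fragile: the fingers' force on it must stay under 60 N in all (both fingers added), so grip with 20 to 25 N
- disc1: round black glass stage disc, 50 mm diameter, 8 mm thick, 30 to 55 g; number 2 from the bottom of the stack at the start. Origin at the centre of its underside, z along its axis. Fragile: the fingers' force on it must stay under 60 N in all (both fingers added), so grip with 20 to 25 N
- disc2: round black glass stage disc, 50 mm diameter, 8 mm thick, 30 to 55 g; number 3 from the bottom of the stack at the start. Origin at the centre of its underside, z along its axis. Fragile: the fingers' force on it must stay under 60 N in all (both fingers added), so grip with 20 to 25 N
- disc3: round black glass stage disc, 50 mm diameter, 8 mm thick, 30 to 55 g; number 4 from the bottom of the stack at the start. Origin at the centre of its underside, z along its axis. Fragile: the fingers' force on it must stay under 60 N in all (both fingers added), so grip with 20 to 25 N
- disc4: round black glass stage disc, 50 mm diameter, 8 mm thick, 30 to 55 g; number 5 from the bottom of the stack at the start. Origin at the centre of its underside, z along its axis. Fragile: the fingers' force on it must stay under 60 N in all (both fingers added), so grip with 20 to 25 N
- disc5: round black glass stage disc, 50 mm diameter, 8 mm thick, 30 to 55 g; number 6 from the bottom of the stack at the start. Origin at the centre of its underside, z along its axis. Fragile: the fingers' force on it must stay under 60 N in all (both fingers added), so grip with 20 to 25 N
- carrier0: loose aluminium specimen carrier, anodised grey (may be absent), 0.24 to 0.4 kg: 72 x 72 x 6 mm base, a round seat (34 mm across, top 14 mm above the bench) in the middle, four 8 mm square corner posts 18 mm high, centres 24.5 mm from the middle in x and y. A disc lies flat on the seat between the posts (4 mm to spare); fingers fit in the 41 mm gaps between posts. Origin: centre of underside, x and y along the sides
- carrier1: loose aluminium specimen carrier, anodised grey (may be absent), 0.24 to 0.4 kg: 72 x 72 x 6 mm base, a round seat (34 mm across, top 14 mm above the bench) in the middle, four 8 mm square corner posts 18 mm high, centres 24.5 mm from the middle in x and y. A disc lies flat on the seat between the posts (4 mm to spare); fingers fit in the 41 mm gaps between posts. Origin: centre of underside, x and y along the sides
- carrier2: loose aluminium specimen carrier, anodised grey (may be absent), 0.24 to 0.4 kg: 72 x 72 x 6 mm base, a round seat (34 mm across, top 14 mm above the bench) in the middle, four 8 mm square corner posts 18 mm high, centres 24.5 mm from the middle in x and y. A disc lies flat on the seat between the posts (4 mm to spare); fingers fit in the 41 mm gaps between posts. Origin: centre of underside, x and y along the sides
- carrier3: loose aluminium specimen carrier, anodised grey (may be absent), 0.24 to 0.4 kg: 72 x 72 x 6 mm base, a round seat (34 mm across, top 14 mm above the bench) in the middle, four 8 mm square corner posts 18 mm high, centres 24.5 mm from the middle in x and y. A disc lies flat on the seat between the posts (4 mm to spare); fingers fit in the 41 mm gaps between posts. Origin: centre of underside, x and y along the sides
- cleaner: bystander: amber glass bottle, 40 mm diameter, 100 mm tall; origin at the centre of its underside; leave alone
- loupe: bystander: black loupe, 44 mm across, 38 mm tall; origin at the centre of its underside; leave alone
- dish: bystander: closed clear dish, 84 mm across, 18 mm tall; origin at the centre of its underside; leave alone
- swab_cup: bystander: white cup, 64 mm across, 80 mm tall; origin at the centre of its underside; leave alone
- brush: bystander: brush lying flat, 150 mm long; origin at the centre of its underside; leave alone
- jar: bystander: glass jar, 52 mm diameter, 60 mm tall; origin at the centre of its underside; leave alone
Things that resemble listed ones, but are neither listed nor needed, are in the scene too. What is shaped like the dispenser but yellow is not meant.

How it is judged (in metres and radians):
On the way, in this order (a step that is already met when the one before it is completed fails the run):
1. every carrier has a disc lying flat on its seat, the dust cap still raised (((horizontal distance between disc0 and carrier0 below 0.01 m and z of disc0 in the frame of carrier0 between 0.01 and 0.018 m and angle between disc0's own z axis and vertical below 0.1 rad) or (horizontal distance between disc1 and carrier0 below 0.01 m and z of disc1 in the frame of carrier0 between 0.01 and 0.018 m and angle between disc1's own z axis and vertical below 0.1 rad) or (horizontal distance between disc2 and carrier0 below 0.01 m and z of disc2 in the frame of carrier0 between 0.01 and 0.018 m and angle between disc2's own z axis and vertical below 0.1 rad) or (horizontal distance between disc3 and carrier0 below 0.01 m and z of disc3 in the frame of carrier0 between 0.01 and 0.018 m and angle between disc3's own z axis and vertical below 0.1 rad)) and ((horizontal distance between disc0 and carrier1 below 0.01 m and z of disc0 in the frame of carrier1 between 0.01 and 0.018 m and angle between disc0's own z axis and vertical below 0.1 rad) or (horizontal distance between disc1 and carrier1 below 0.01 m and z of disc1 in the frame of carrier1 between 0.01 and 0.018 m and angle between disc1's own z axis and vertical below 0.1 rad) or (horizontal distance between disc2 and carrier1 below 0.01 m and z of disc2 in the frame of carrier1 between 0.01 and 0.018 m and angle between disc2's own z axis and vertical below 0.1 rad) or (horizontal distance between disc3 and carrier1 below 0.01 m and z of disc3 in the frame of carrier1 between 0.01 and 0.018 m and angle between disc3's own z axis and vertical below 0.1 rad)) and ((horizontal distance between disc0 and carrier2 below 0.01 m and z of disc0 in the frame of carrier2 between 0.01 and 0.018 m and angle between disc0's own z axis and vertical below 0.1 rad) or (horizontal distance between disc1 and carrier2 below 0.01 m and z of disc1 in the frame of carrier2 between 0.01 and 0.018 m and angle between disc1's own z axis and vertical below 0.1 rad) or (horizontal distance between disc2 and carrier2 below 0.01 m and z of disc2 in the frame of carrier2 between 0.01 and 0.018 m and angle between disc2's own z axis and vertical below 0.1 rad) or (horizontal distance between disc3 and carrier2 below 0.01 m and z of disc3 in the frame of carrier2 between 0.01 and 0.018 m and angle between disc3's own z axis and vertical below 0.1 rad)) and ((horizontal distance between disc0 and carrier3 below 0.01 m and z of disc0 in the frame of carrier3 between 0.01 and 0.018 m and angle between disc0's own z axis and vertical below 0.1 rad) or (horizontal distance between disc1 and carrier3 below 0.01 m and z of disc1 in the frame of carrier3 between 0.01 and 0.018 m and angle between disc1's own z axis and vertical below 0.1 rad) or (horizontal distance between disc2 and carrier3 below 0.01 m and z of disc2 in the frame of carrier3 between 0.01 and 0.018 m and angle between disc2's own z axis and vertical below 0.1 rad) or (horizontal distance between disc3 and carrier3 below 0.01 m and z of disc3 in the frame of carrier3 between 0.01 and 0.018 m and angle between disc3's own z axis and vertical below 0.1 rad)) and value of joint dust_cap above 0.008 m), for 0.2 s.
2. then the slide is fully home and the dust cap pressed fully down (value of joint each of draw_slide, dust_cap below 0.004 m), for 0.2 s.
At the end, for the whole second after the job is handed in: every carrier present has one disc flat on its seat (centres within 10 mm, tilt under 0.1 rad), all other discs are in the chute, the slide is home and the cap is down (each within 4 mm), nothing moving (all of step 2 and ((horizontal distance between disc0 and carrier0 below 0.01 m and z of disc0 in the frame of carrier0 between 0.01 and 0.018 m and angle between disc0's own z axis and vertical below 0.1 rad) or (horizontal distance between disc1 and carrier0 below 0.01 m and z of disc1 in the frame of carrier0 between 0.01 and 0.018 m and angle between disc1's own z axis and vertical below 0.1 rad) or (horizontal distance between disc2 and carrier0 below 0.01 m and z of disc2 in the frame of carrier0 between 0.01 and 0.018 m and angle between disc2's own z axis and vertical below 0.1 rad) or (horizontal distance between disc3 and carrier0 below 0.01 m and z of disc3 in the frame of carrier0 between 0.01 and 0.018 m and angle between disc3's own z axis and vertical below 0.1 rad)) and ((horizontal distance between disc0 and carrier1 below 0.01 m and z of disc0 in the frame of carrier1 between 0.01 and 0.018 m and angle between disc0's own z axis and vertical below 0.1 rad) or (horizontal distance between disc1 and carrier1 below 0.01 m and z of disc1 in the frame of carrier1 between 0.01 and 0.018 m and angle between disc1's own z axis and vertical below 0.1 rad) or (horizontal distance between disc2 and carrier1 below 0.01 m and z of disc2 in the frame of carrier1 between 0.01 and 0.018 m and angle between disc2's own z axis and vertical below 0.1 rad) or (horizontal distance between disc3 and carrier1 below 0.01 m and z of disc3 in the frame of carrier1 between 0.01 and 0.018 m and angle between disc3's own z axis and vertical below 0.1 rad)) and ((horizontal distance between disc0 and carrier2 below 0.01 m and z of disc0 in the frame of carrier2 between 0.01 and 0.018 m and angle between disc0's own z axis and vertical below 0.1 rad) or (horizontal distance between disc1 and carrier2 below 0.01 m and z of disc1 in the frame of carrier2 between 0.01 and 0.018 m and angle between disc1's own z axis and vertical below 0.1 rad) or (horizontal distance between disc2 and carrier2 below 0.01 m and z of disc2 in the frame of carrier2 between 0.01 and 0.018 m and angle between disc2's own z axis and vertical below 0.1 rad) or (horizontal distance between disc3 and carrier2 below 0.01 m and z of disc3 in the frame of carrier2 between 0.01 and 0.018 m and angle between disc3's own z axis and vertical below 0.1 rad)) and ((horizontal distance between disc0 and carrier3 below 0.01 m and z of disc0 in the frame of carrier3 between 0.01 and 0.018 m and angle between disc0's own z axis and vertical below 0.1 rad) or (horizontal distance between disc1 and carrier3 below 0.01 m and z of disc1 in the frame of carrier3 between 0.01 and 0.018 m and angle between disc1's own z axis and vertical below 0.1 rad) or (horizontal distance between disc2 and carrier3 below 0.01 m and z of disc2 in the frame of carrier3 between 0.01 and 0.018 m and angle between disc2's own z axis and vertical below 0.1 rad) or (horizontal distance between disc3 and carrier3 below 0.01 m and z of disc3 in the frame of carrier3 between 0.01 and 0.018 m and angle between disc3's own z axis and vertical below 0.1 rad)) and ((horizontal distance between disc0 and dispenser below 0.01 m and z of disc0 in the frame of dispenser below 0.083 m) or (horizontal distance between disc0 and carrier0 below 0.01 m and z of disc0 in the frame of carrier0 between 0.01 and 0.018 m and angle between disc0's own z axis and vertical below 0.1 rad) or (horizontal distance between disc0 and carrier1 below 0.01 m and z of disc0 in the frame of carrier1 between 0.01 and 0.018 m and angle between disc0's own z axis and vertical below 0.1 rad) or (horizontal distance between disc0 and carrier2 below 0.01 m and z of disc0 in the frame of carrier2 between 0.01 and 0.018 m and angle between disc0's own z axis and vertical below 0.1 rad) or (horizontal distance between disc0 and carrier3 below 0.01 m and z of disc0 in the frame of carrier3 between 0.01 and 0.018 m and angle between disc0's own z axis and vertical below 0.1 rad)) and ((horizontal distance between disc1 and dispenser below 0.01 m and z of disc1 in the frame of dispenser below 0.083 m) or (horizontal distance between disc1 and carrier0 below 0.01 m and z of disc1 in the frame of carrier0 between 0.01 and 0.018 m and angle between disc1's own z axis and vertical below 0.1 rad) or (horizontal distance between disc1 and carrier1 below 0.01 m and z of disc1 in the frame of carrier1 between 0.01 and 0.018 m and angle between disc1's own z axis and vertical below 0.1 rad) or (horizontal distance between disc1 and carrier2 below 0.01 m and z of disc1 in the frame of carrier2 between 0.01 and 0.018 m and angle between disc1's own z axis and vertical below 0.1 rad) or (horizontal distance between disc1 and carrier3 below 0.01 m and z of disc1 in the frame of carrier3 between 0.01 and 0.018 m and angle between disc1's own z axis and vertical below 0.1 rad)) and ((horizontal distance between disc2 and dispenser below 0.01 m and z of disc2 in the frame of dispenser below 0.083 m) or (horizontal distance between disc2 and carrier0 below 0.01 m and z of disc2 in the frame of carrier0 between 0.01 and 0.018 m and angle between disc2's own z axis and vertical below 0.1 rad) or (horizontal distance between disc2 and carrier1 below 0.01 m and z of disc2 in the frame of carrier1 between 0.01 and 0.018 m and angle between disc2's own z axis and vertical below 0.1 rad) or (horizontal distance between disc2 and carrier2 below 0.01 m and z of disc2 in the frame of carrier2 between 0.01 and 0.018 m and angle between disc2's own z axis and vertical below 0.1 rad) or (horizontal distance between disc2 and carrier3 below 0.01 m and z of disc2 in the frame of carrier3 between 0.01 and 0.018 m and angle between disc2's own z axis and vertical below 0.1 rad)) and ((horizontal distance between disc3 and dispenser below 0.01 m and z of disc3 in the frame of dispenser below 0.083 m) or (horizontal distance between disc3 and carrier0 below 0.01 m and z of disc3 in the frame of carrier0 between 0.01 and 0.018 m and angle between disc3's own z axis and vertical below 0.1 rad) or (horizontal distance between disc3 and carrier1 below 0.01 m and z of disc3 in the frame of carrier1 between 0.01 and 0.018 m and angle between disc3's own z axis and vertical below 0.1 rad) or (horizontal distance between disc3 and carrier2 below 0.01 m and z of disc3 in the frame of carrier2 between 0.01 and 0.018 m and angle between disc3's own z axis and vertical below 0.1 rad) or (horizontal distance between disc3 and carrier3 below 0.01 m and z of disc3 in the frame of carrier3 between 0.01 and 0.018 m and angle between disc3's own z axis and vertical below 0.1 rad)) and horizontal distance between each of disc4, disc5 and dispenser below 0.01 m and z of each of disc4, disc5 in the frame of dispenser below 0.083 m and linear speed of each of disc0, disc1, disc2, disc3, disc4, disc5 below 0.03 m/s and angle between each of carrier0, carrier1, carrier2, carrier3's own z axis and vertical below 0.1 rad); the robot touches nothing.
It fails at once if a glass disc is squeezed by the fingers with more than 60 N in all (contact force between the fingers and disc0 above 60 N or contact force between the fingers and disc1 above 60 N or contact force between the fingers and disc2 above 60 N or contact force between the fingers and disc3 above 60 N or contact force between the fingers and disc4 above 60 N or contact force between the fingers and disc5 above 60 N).
It fails at once if a disc leaves the stack before the one beneath it, or one of the top two discs leaves the chute (((horizontal distance between disc0 and dispenser below 0.01 m and z of disc0 in the frame of dispenser below 0.083 m) and not (horizontal distance between disc1 and dispenser below 0.01 m and z of disc1 in the frame of dispenser below 0.083 m)) or ((horizontal distance between disc1 and dispenser below 0.01 m and z of disc1 in the frame of dispenser below 0.083 m) and not (horizontal distance between disc2 and dispenser below 0.01 m and z of disc2 in the frame of dispenser below 0.083 m)) or ((horizontal distance between disc2 and dispenser below 0.01 m and z of disc2 in the frame of dispenser below 0.083 m) and not (horizontal distance between disc3 and dispenser below 0.01 m and z of disc3 in the frame of dispenser below 0.083 m)) or not (horizontal distance between disc4 and dispenser below 0.01 m and z of disc4 in the frame of dispenser below 0.083 m) or not (horizontal distance between disc5 and dispenser below 0.01 m and z of disc5 in the frame of dispenser below 0.083 m)).
It fails at once if a bystander is moved more than 40 mm (distance of any of cleaner, loupe, dish, swab_cup, brush, jar from where it was at the start of the episode above 0.04 m).
Of carrier0, carrier1, carrier2, carrier3 only 3 to 4 are there at a start; the rules pass over those that are not, and their reading is None.
At some moment in a run one of carrier0, carrier1, carrier2, carrier3 may be knocked a few centimetres aside while the robot is not near it.
Once in a run the grip may slacken for a moment while it holds something.
It also fails if it takes over 210 s, if anything falls off the work surface, if the arm or the gripper's body presses on something with over 40 N, if the wrist force passes 120 N, or if a joint passes its speed limit or range.

## Working session

There is one attempt and no reset: what is moved stays moved. The work goes in short steps, Python scripts to look and compute and a tool call to move; the robot and the scene stay as the last step left them, time stands still between calls to the robot, and variables do not carry over. Pictures are saved under pics/ and viewed, and the job is handed in when it is done.

Besides the shell and the picture viewer there is one more tool, called after ">>>" as a command line: name --pt "numbers of a row" for each row, then --argument value for the rest. move_arm: Moves the arm, as the interface text tells. Its arguments: {"type":"object","properties":{"series":{"type":"array","items":{"type":"array","items":{"type":"number"}}},"hand":{"type":"number"},"newtons":{"type":"number"}},"required":["series"]}

```bash
ls -la; mkdir -p pics; cat > h.py <<'E'
import numpy as np, cv2
from bench import arm, viewer, job
def shot(c,name,scale=1):
    im=viewer.read_camera(c); bgr=cv2.cvtColor(im,cv2.COLOR_RGB2BGR)
    cv2.imwrite(f'pics/{name}.png',bgr); return im
def ray(c,xy,z,cal=None):
    k=cal or viewer.get_calibration(c); K=np.array(k['camera_matrix']);R=np.array(k['R']);t=np.array(k['t'])
    d=R.T@np.linalg.inv(K)@np.array([xy[0],xy[1],1.]); o=-R.T@t
    return o+d*(z-o[2])/d[2]
def proj(c,X,cal=None):
    k=cal or viewer.get_calibration(c); p=np.array(k['camera_matrix'])@(np.array(k['R'])@np.array(X,float)+np.array(k['t'])); return p[:2]/p[2]
E
python3 - <<'E'
from h import *
s=arm.state();print({k:np.round(v,3).tolist() for k,v in s.items()})
for c in ['scene','side','wrist']:
    shot(c,c+'0');k=viewer.get_calibration(c);print(c,np.round(k['camera_matrix'],1).tolist(),np.round(-np.array(k['R']).T@k['t'],0),np.round(k['R'],2).tolist())
E
```

```text
total 12
drwxr-xr-x  3 agent agent 4096 Dec  7 00:08 .
drwxr-xr-x 23 root  root  4096 Dec  7 00:08 ..
drwxr-xr-x  2 agent agent 4096 Dec  7 00:08 pics
{'clock': 0.0, 'joint_positions': [-1.214, 0.592, 0.048, 1.61, -0.033, 0.943, -0.034], 'joint_velocities': [-0.0, 0.001, -0.0, -0.002, -0.001, 0.001, -0.001], 'joint_torque': [-0.0, -54.869, 1.546, -19.812, 0.009, 0.009, 0.0], 'eef_pos': [315.494, 651.829, 230.146], 'orientation': [[-0.9, 0.436, -0.001], [0.436, 0.9, -0.002], [-0.0, -0.002, -1.0]], 'ft_force': [0.151, 0.39, -0.382], 'wrist_torque': [-0.005, 0.002, -0.016], 'opening': 85.615}
scene [[440.5, 0.0, 314.9], [0.0, 440.5, 206.1], [0.0, 0.0, 1.0]] [1319. -412.  864.] [[0.44, 0.9, 0.01], [0.57, -0.28, -0.77], [-0.69, 0.35, -0.63]]
side [[408.9, 0.0, 318.3], [0.0, 408.9, 203.5], [0.0, 0.0, 1.0]] [ 234. -930. 1038.] [[0.97, -0.24, 0.0], [-0.16, -0.67, -0.72], [0.17, 0.7, -0.69]]
wrist [[314.2, 0.0, 324.0], [0.0, 314.2, 203.3], [0.0, 0.0, 1.0]] [241. 688. 373.] [[0.44, 0.9, -0.0], [0.85, -0.41, 0.32], [0.29, -0.14, -0.95]]
```

View pics/scene0.png

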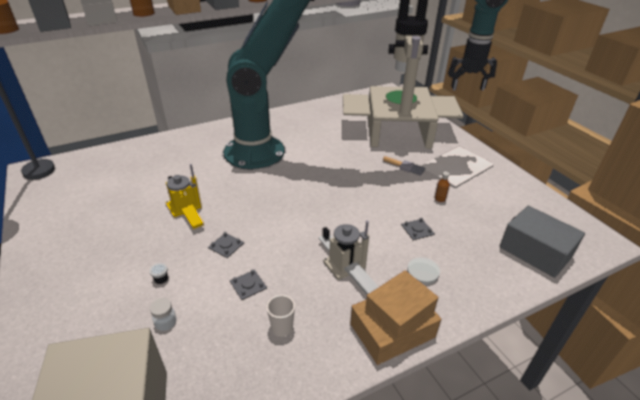

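View pics/side0.png

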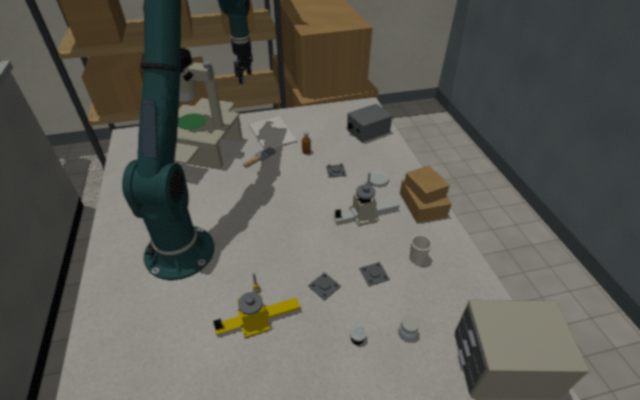

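View pics/wrist0.png

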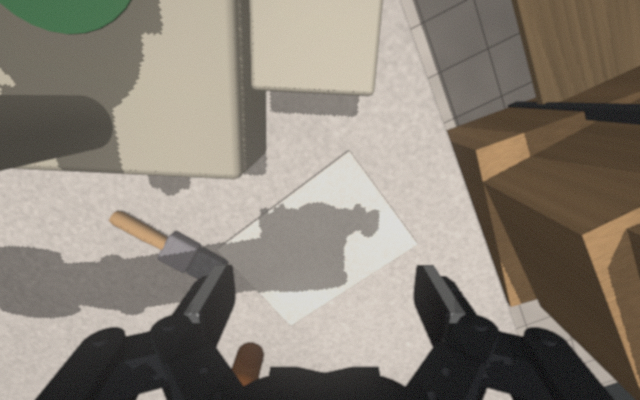

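```bash
python3 - <<'E'
from h import *
Z={'carrier0':8,'dispenser':50,'slide_fin':44,'cap_top':130,'dust_cap':110,'cleaner':50,'loupe':20,'dish':9,'swab_cup':40,'brush':5,'jar':30,'pocket':22}
for c in ['scene','side']:
    viewer.read_camera(c)
    for l,z in Z.items():
        for d in viewer.find_in(l,c)[:6]:
            if d['conf']>.2: print(c,l,np.round(d['conf'],2),np.round(d['xy']),np.round(ray(c,d['xy'],z)[:2]))
    im=shot(c,c+'1')
    b=cv2.imread(f'pics/{c}1.png')
    x,y=(300,200) if c=='scene' else (310,160)
    cv2.imwrite(f'pics/{c}_crop.png',cv2.resize(b[y:y+110,x:x+130],None,fx=5,fy=5,interpolation=cv2.INTER_CUBIC))
E
```

```text
scene carrier0 0.79 [249. 286.] [ 596. -231.]
scene carrier0 0.63 [418. 228.] [606. 281.]
scene carrier0 0.61 [226. 243.] [ 422. -236.]
scene dispenser 0.86 [347. 255.] [643.  21.]
scene dispenser 0.79 [184. 201.] [ 243. -301.]
scene slide_fin 0.97 [191. 212.] [ 293. -295.]
scene slide_fin 0.9 [357. 273.] [704.  16.]
scene cap_top 0.88 [348. 234.] [649.  16.]
scene cap_top 0.82 [175. 182.] [ 248. -315.]
scene dust_cap 0.85 [347. 233.] [628.  26.]
scene dust_cap 0.74 [180. 181.] [ 224. -299.]
scene dust_cap 0.71 [408. 166.] [446. 345.]
scene cleaner 0.74 [439. 186.] [511. 424.]
scene loupe 0.76 [159. 274.] [ 470. -425.]
scene dish 0.65 [422. 271.] [746. 188.]
scene swab_cup 0.83 [282. 315.] [ 736. -199.]
scene swab_cup 0.29 [407. 167.] [367. 409.]
scene brush 0.77 [408. 165.] [319. 453.]
scene brush 0.39 [347. 235.] [538.  84.]
scene jar 0.78 [160. 314.] [ 603. -446.]
scene pocket 0.95 [357. 275.] [694.  23.]
scene pocket 0.93 [189. 215.] [ 273. -300.]
scene pocket 0.43 [347. 256.] [622.  34.]
scene pocket 0.29 [346. 234.] [548.  75.]
side carrier0 0.75 [376. 274.] [ 587. -236.]
side carrier0 0.57 [323. 286.] [ 418. -240.]
side carrier0 0.46 [332. 170.] [587. 282.]
side dispenser 0.95 [368. 204.] [646.  23.]
side slide_fin 0.68 [269. 315.] [ 247. -323.]
side slide_fin 0.6 [355. 211.] [595.  10.]
side cap_top 0.85 [249. 302.] [ 202. -326.]
side cap_top 0.75 [368. 189.] [634.  15.]
side dust_cap 0.82 [248. 303.] [ 198. -316.]
side dust_cap 0.6 [365. 193.] [629.  22.]
side dust_cap 0.53 [260. 158.] [313. 296.]
side cleaner 0.43 [304. 147.] [501. 403.]
side loupe 0.6 [356. 335.] [ 464. -423.]
side dish 0.49 [381. 178.] [760. 193.]
side swab_cup 0.64 [422. 246.] [ 759. -188.]
side brush 0.57 [260. 156.] [320. 442.]
side jar 0.74 [409. 329.] [ 608. -444.]
side pocket 0.96 [356. 211.] [607.  26.]
side pocket 0.8 [267. 313.] [ 242. -301.]
```

View pics/scene_crop.png

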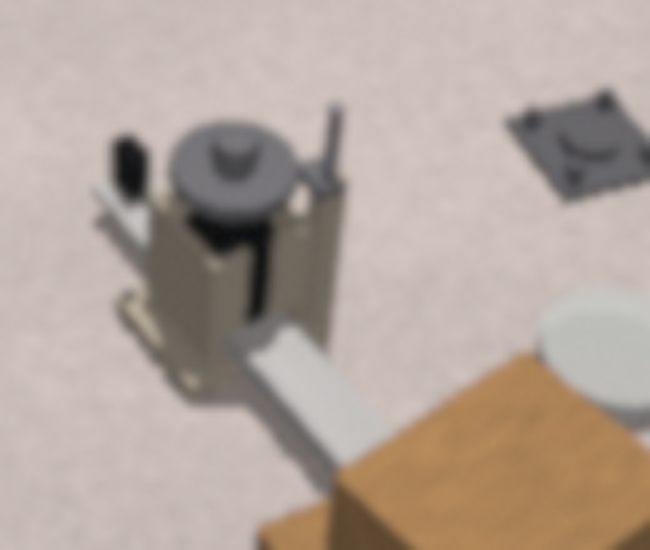

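View pics/side_crop.png

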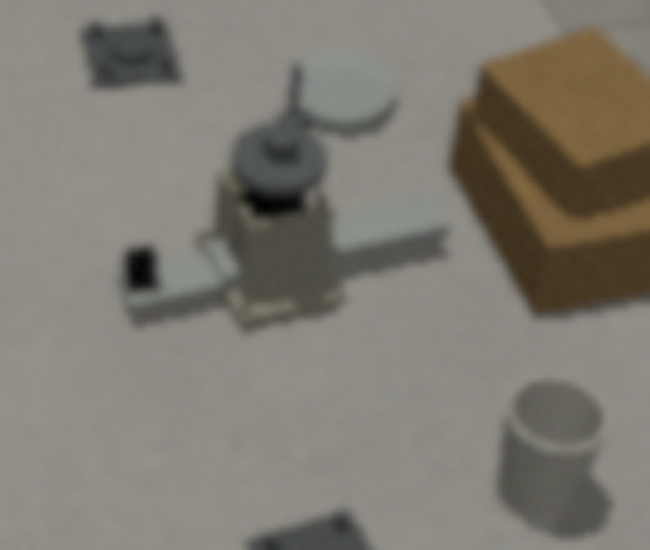

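```bash
python3 - <<'E'
from h import *
def tri(a,b):
    A=[];B=[]
    for c,p in (('scene',a),('side',b)):
        o=ray(c,p,0);q=ray(c,p,100);d=(q-o)/np.linalg.norm(q-o);P=np.eye(3)-np.outer(d,d);A.append(P);B.append(P@o)
    X=np.linalg.solve(sum(A),sum(B));return X,[np.linalg.norm(A[i]@X-B[i]) for i in (0,1)]
print('fin',tri((325.8,233),(338.4,214)))
print('fin z44',ray('scene',(325.8,233),44),ray('side',(338.4,214),44))
print('cap knob top',tri((346.8,229),(366.5,187.5)))
# brown box
print('box near corner', ray('scene',(367,295),50), ray('side',(402,193),40))
print(np.round(ray('side',(352,318),0)))
E
```

```text
fin (array([536.77888706,  14.58762694,  38.45222041]), [np.float64(1.69083769625452), np.float64(1.6908376962545164)])
fin z44 [540.6211747   13.50640776  44.        ] [535.20035264   7.11188874  44.        ]
cap knob top (array([633.29288656,  21.76309688, 131.6406653 ]), [np.float64(0.33093217503828654), np.float64(0.33093217503828315)])
box near corner [778.09565727  -1.21776738  50.        ] [789.21055165  60.09241523  40.        ]
[ 474. -360.    0.]
```

```bash
cat >> h.py <<'E'
from scipy.spatial.transform import Rotation as Ro
def Rd(phi):
    p=np.deg2rad(phi);y=np.array([np.cos(p),np.sin(p),0]);z=np.array([0,0,-1.]);return np.stack([np.cross(y,z),y,z],1)
def plan(target,phi,step=58,rot=10.,n=None,start=None):
    s=arm.state();p=np.array(s['eef_pos']) if start is None else np.array(start[0],float);R=np.array(s['orientation']) if start is None else Rd(start[1])
    T=np.array(target,float);G=Rd(phi)
    rv=Ro.from_matrix(R.T@G).as_rotvec(degrees=True)
    d=np.linalg.norm(T-p);n=n or int(max(1,np.ceil(d/step),np.ceil(np.abs(rv).max()/rot)))
    cp,cR=p.copy(),R.copy();rows=[]
    for i in range(1,n+1):
        w=p+(T-p)*i/n; RR=R@Ro.from_rotvec(rv*i/n,degrees=True).as_matrix()
        sh=np.round(cR.T@(w-cp),0 if i<n else 1); tu=np.round(Ro.from_matrix(cR.T@RR).as_rotvec(degrees=True),1)
        rows.append(np.r_[sh,tu].tolist()); cp=cp+cR@sh; cR=cR@Ro.from_rotvec(tu,degrees=True).as_matrix()
    print('from',np.round(p,1),'phi',round(np.degrees(np.arctan2(R[1,1],R[0,1])),2),'F',np.round(s['ft_force'],1),'open',round(s['opening'],1),'t',s['clock'])
    for j in range(0,n,5): print(rows[j:j+5])
E
python3 - <<'E'
from h import *
plan((500,10,230),95)
E
```

```text
from [315.9 652.6 231.3] phi 64.18 F [0.7 0.7 0.3] open 85.4 t 1.55
[[-37.0, -42.0, 0.0, 0.0, 0.0, -2.6], [-35.0, -43.0, 0.0, 0.0, 0.0, -2.5], [-34.0, -44.0, 0.0, 0.0, 0.0, -2.6], [-31.0, -46.0, 0.0, 0.0, 0.0, -2.6], [-29.0, -48.0, 1.0, 0.0, 0.0, -2.5]]
[[-27.0, -49.0, -0.0, 0.0, 0.0, -2.6], [-25.0, -50.0, -0.0, 0.0, 0.0, -2.6], [-22.0, -51.0, -0.0, 0.0, 0.0, -2.5], [-21.0, -51.0, -0.0, 0.0, 0.0, -2.6], [-17.0, -53.0, 0.0, 0.0, 0.0, -2.6]]
[[-16.0, -54.0, 0.0, 0.0, 0.0, -2.6], [-12.9, -53.9, 0.3, 0.0, 0.0, -2.5]]
```

>>> move_arm --pt "-37 -42 0 0 0 -2.6" --pt "-35 -43 0 0 0 -2.6" --pt "-34 -44 0 0 0 -2.6" --pt "-31 -46 0 0 0 -2.6" --pt "-29 -48 0 0 0 -2.6"

```text
clock: 2.17
eef_pos: [393.5, 383.2, 231.6]
orientation: [[-0.975, 0.221, 0.001], [0.221, 0.975, 0.001], [-0.001, 0.001, -1.0]]
ft_force: [0.7, 0.3, 0.3]
opening: 85.1
```

>>> move_arm --pt "-27 -49 0 0 0 -2.6" --pt "-25 -50 0 0 0 -2.6" --pt "-22 -51 0 0 0 -2.6" --pt "-21 -51 0 0 0 -2.6" --pt "-17 -53 0 0 0 -2.6"

```text
clock: 2.8
eef_pos: [471.1, 116.1, 231.8]
orientation: [[-1.0, -0.005, 0.002], [-0.005, 1.0, 0.0], [-0.002, 0.0, -1.0]]
ft_force: [1.5, -0.0, 0.6]
opening: 85.2
```

>>> move_arm --pt "-16 -54 0 0 0 -2.6" --pt "-13 -54 0 0 0 -2.4" --pt "0 0 0 0 0 0" --pt "0 0 0 0 0 0"

```text
clock: 3.3
eef_pos: [501.9, 10.8, 231.4]
orientation: [[-0.996, -0.09, -0.0], [-0.09, 0.996, 0.001], [-0.0, 0.001, -1.0]]
ft_force: [0.2, 0.5, 1.2]
opening: 85.6
```

```bash
python3 - <<'E'
from h import *
plan((500,10,230),95)
shot('wrist','w1')
E
```

```text
from [501.9  10.8 231.4] phi 95.15 F [0.2 0.5 1.2] open 85.6 t 3.3
[[2.0, -0.6, 1.4, 0.0, 0.0, 0.1]]
```

View pics/w1.png

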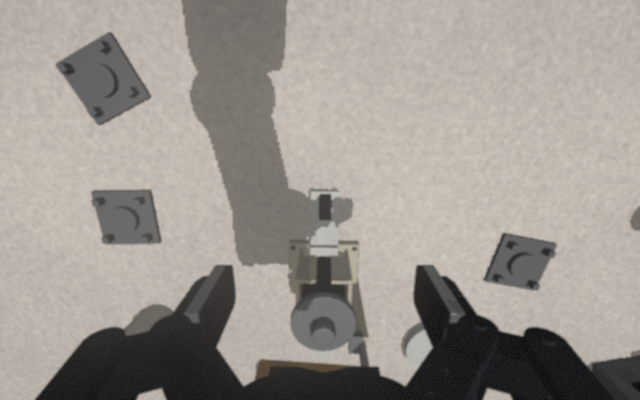

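```bash
python3 - <<'E'
from h import *
b=cv2.imread('pics/w1.png')
for n,(x,y,w,h) in dict(fin=(270,170,110,110),cA=(40,20,130,130),cB=(80,180,90,75),cC=(475,225,90,75)).items():
    f=6 if w<115 else 5
    cv2.imwrite(f'pics/w1_{n}.png',cv2.resize(b[y:y+h,x:x+w],None,fx=f,fy=f,interpolation=cv2.INTER_CUBIC))
k=viewer.get_calibration('wrist')
for d in viewer.silhouettes('carrier0','wrist'):
    if d['conf']<.3: continue
    m=d['region'].astype(np.uint8);c=max(cv2.findContours(m,cv2.RETR_EXTERNAL,cv2.CHAIN_APPROX_NONE)[0],key=cv2.contourArea)
    pts=np.array([ray('wrist',p[0],6,k)[:2] for p in c],np.float32)
    print(round(d['conf'],2),d['xy'],cv2.minAreaRect(pts))
E
```

```text
0.73 [104.8, 79.8] ((424.95233154296875, -237.00546264648438), (73.77088165283203, 75.16802215576172), 31.007123947143555)
0.7 [521.4, 262.2] ((602.1777954101562, 281.7921142578125), (79.17304992675781, 73.76290893554688), 84.13964080810547)
0.62 [127.0, 215.6] ((585.8071899414062, -230.1875), (72.74888610839844, 77.71488189697266), 5.291296482086182)
```

View pics/w1_fin.png

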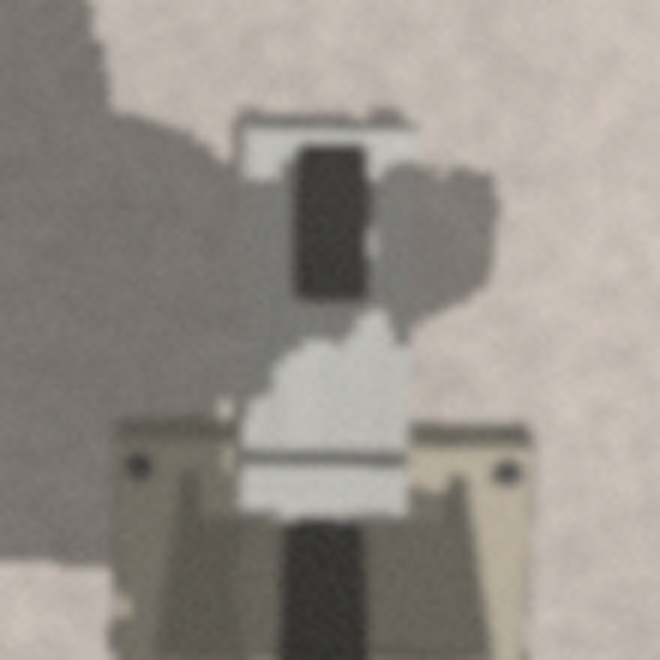

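View pics/w1_cA.png

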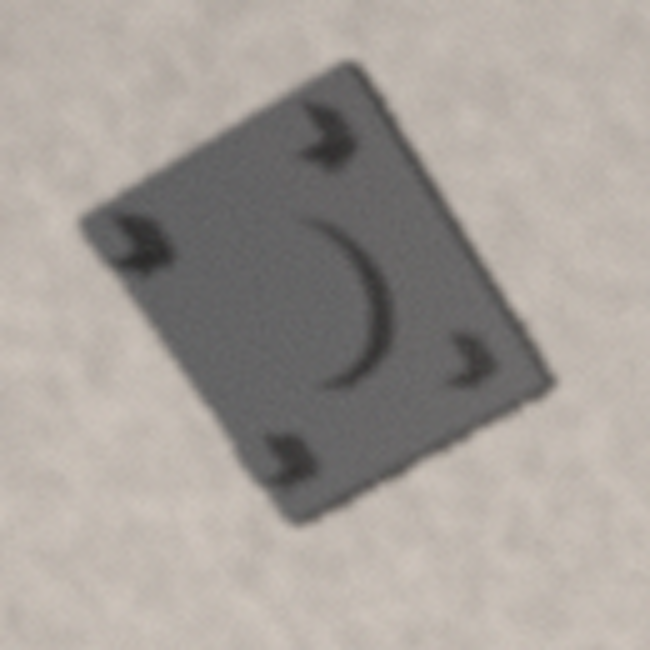

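```bash
python3 - <<'E'
from h import *
k=viewer.get_calibration('wrist')
print('fin back top',ray('wrist',(325,219.7),54,k),'front base',ray('wrist',(325,194.7),29,k),ray('wrist',(325,194.7),22,k))
print('fin top L,R',ray('wrist',(319.3,219),54,k),ray('wrist',(330.8,219),54,k))
print('slide front top',ray('wrist',(270+327/6,170+122/6),29,k),'lip line',ray('wrist',(270+325/6,170+458/6),29,k))
print('slide L R',[ray('wrist',(270+a/6,170+440/6),29,k) for a in (243,408)])
print('foot corners',[ray('wrist',(270+a/6,170+430/6),6,k) for a in (112,533)])
print('knob', ray('wrist',(323,326),132,k))
E
```

```text
fin back top [546.19188779  17.17864849  54.        ] front base [525.37846553  15.27416968  29.        ] [527.53380548  15.49646959  22.        ]
fin top L,R [545.95435078  10.89316895  54.        ] [544.779945    23.41782389  54.        ]
slide front top [520.23081295  14.21276049  29.        ] lip line [590.87555657  20.45532093  29.        ]
slide L R [array([588.41297419,   3.59062852,  29.        ]), array([585.30112139,  36.76868232,  29.        ])]
foot corners [array([599.96179658, -24.69279696,   6.        ]), array([591.50851259,  65.43638891,   6.        ])]
knob [622.07205724  22.27289822 132.        ]
```

```bash
python3 - <<'E'
from h import *
plan((536,15.7,60),95.3)
E
```

```text
from [501.7  12.2 231.3] phi 95.33 F [ 0.1 -0.4 -0. ] open 85.4 t 3.4
[[-9.0, 0.0, 43.0, 0.0, -0.0, 0.0], [-8.0, 0.0, 43.0, 0.0, -0.0, 0.0], [-9.0, 0.0, 42.0, 0.0, -0.0, 0.0], [-8.5, 0.1, 43.3, 0.0, -0.0, 0.0]]
```

>>> move_arm --pt "-9 0 43 0 0 0" --pt "-9 0 43 0 0 0" --pt "-9 0 42 0 0 0" --pt "-8 0 43 0 0 0" --pt "0 0 0 0 0 0" --hand 40 --newtons 25

```text
clock: 4.03
eef_pos: [534.9, 15.6, 57.8]
orientation: [[-0.996, -0.094, -0.006], [-0.094, 0.996, 0.0], [0.006, 0.001, -1.0]]
ft_force: [-0.2, 0.1, 0.8]
opening: 40.1
```

```bash
python3 - <<'E'
from h import *
shot('wrist','w2');plan((536,15.7,34),95.3)
E
```

```text
from [535.7  15.2  59.6] phi 95.33 F [ 0.1 -0.1  0.4] open 40.1 t 4.075
[[-0.4, 0.5, 25.6, 0.0, -0.2, 0.0]]
```

View pics/w2.png

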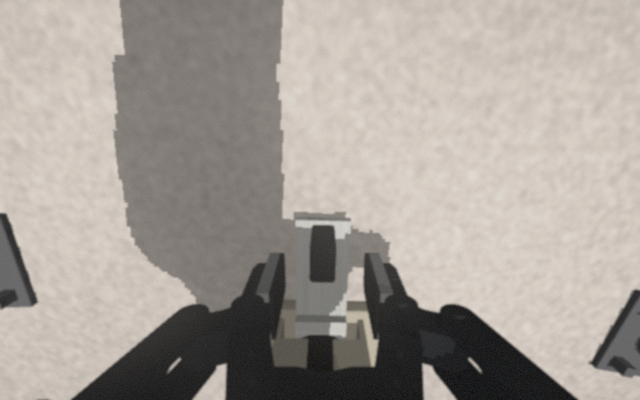

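>>> move_arm --pt "0 0 13 0 0 0" --pt "0 0 13 0 0 0" --pt "0 0 0 0 0 0"

```text
clock: 4.45
eef_pos: [536.3, 13.5, 34.1]
orientation: [[-0.996, -0.09, -0.001], [-0.09, 0.996, -0.0], [0.001, 0.0, -1.0]]
ft_force: [0.1, 0.4, 0.2]
opening: 40.0
```

>>> move_arm --pt "0 0 0 0 0 0" --pt "0 0 0 0 0 0" --pt "0 0 0 0 0 0" --pt "0 0 0 0 0 0" --hand 0 --newtons 30

```text
clock: 4.95
eef_pos: [537.0, 14.6, 34.8]
orientation: [[-0.996, -0.09, 0.0], [-0.09, 0.996, 0.001], [-0.001, 0.001, -1.0]]
ft_force: [-2.9, 3.4, 6.0]
opening: 13.7
```

>>> move_arm --pt "8 0 0 0 0 0" --pt "16 0 0 0 0 0" --pt "18 0 0 0 0 0" --pt "18 0 0 0 0 0" --pt "16 0 0 0 0 0"

```text
clock: 5.58
eef_pos: [464.8, 9.6, 34.9]
orientation: [[-0.996, -0.092, 0.008], [-0.092, 0.996, 0.003], [-0.009, 0.003, -1.0]]
ft_force: [3.6, 9.8, -0.6]
opening: 12.9
```

>>> move_arm --pt "10 0 0 0 0 0" --pt "7 0 0 0 0 0" --pt "3 0 0 0 0 0" --pt "0 0 0 0 0 0"

```text
clock: 6.08
eef_pos: [444.4, 8.2, 34.8]
orientation: [[-0.996, -0.093, 0.006], [-0.093, 0.996, 0.004], [-0.007, 0.003, -1.0]]
ft_force: [2.2, 10.0, 2.5]
opening: 13.6
```

```bash
python3 - <<'E'
from h import *
plan((536,15.7,34),95.3)
shot('wrist','w3')
E
```

```text
from [444.4   8.2  34.8] phi 95.33 F [ 2.2 10.   2.5] open 13.6 t 6.075
[[-46.0, -1.0, 1.0, 0.1, 0.2, 0.0], [-45.9, -0.0, 0.3, 0.1, 0.2, 0.0]]
```

View pics/w3.png

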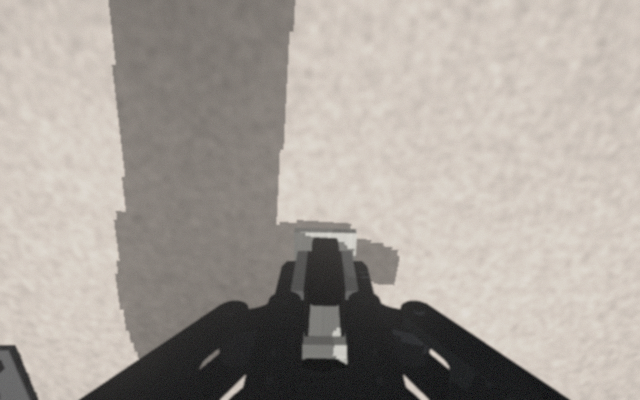

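>>> move_arm --pt "2 1 0 0 0 0" --pt "2 0 0 0 0 0" --pt "0 0 0 0 0 0" --pt "0 0 0 0 0 0"

```text
clock: 6.62
eef_pos: [443.4, 8.1, 34.8]
orientation: [[-0.996, -0.092, 0.012], [-0.092, 0.996, 0.003], [-0.012, 0.002, -1.0]]
ft_force: [5.1, 8.3, -1.2]
opening: 13.6
```

>>> move_arm --pt "-3 0 0 0 0 0" --pt "0 0 0 0 0 0" --pt "0 0 0 0 0 0" --pt "0 0 -20 0 0 0" --pt "0 0 -50 0 0 0" --hand 40

```text
clock: 7.25
eef_pos: [438.2, 5.2, 103.5]
orientation: [[-0.996, -0.09, -0.006], [-0.09, 0.996, -0.001], [0.006, -0.001, -1.0]]
ft_force: [1.7, 0.3, 0.6]
opening: 40.0
```

>>> move_arm --pt "0 0 -50 0 0 0" --pt "0 0 -30 0 0 0" --pt "0 0 0 0 0 0" --hand 80

```text
clock: 7.62
eef_pos: [441.1, 5.4, 186.2]
orientation: [[-0.996, -0.09, 0.005], [-0.09, 0.996, 0.0], [-0.005, -0.0, -1.0]]
ft_force: [1.0, -0.2, -0.1]
opening: 79.7
```

```bash
python3 - <<'E'
from h import *
plan((536,15.7,34),95.3)
shot('wrist','w4');k=viewer.get_calibration('wrist')
for l in ('disc0','slide_fin','pocket'):
  for d in viewer.silhouettes(l,'wrist'):
    if d['conf']<.2: continue
    m=d['region'].astype(np.uint8);c=max(cv2.findContours(m,cv2.RETR_EXTERNAL,cv2.CHAIN_APPROX_NONE)[0],key=cv2.contourArea)
    pts=np.array([ray('wrist',p[0],30,k)[:2] for p in c],np.float32)
    print(l,round(d['conf'],2),d['xy'],cv2.minEnclosingCircle(pts),np.round(pts.min(0)),np.round(pts.max(0)))
E
```

```text
from [441.1   5.4 186.2] phi 95.14 F [ 1.  -0.2 -0.1] open 79.7 t 7.625
[[-24.0, 0.0, 38.0, -0.0, 0.1, -0.0], [-23.0, 1.0, 38.0, -0.0, 0.0, -0.1], [-24.0, 0.0, 38.0, -0.0, 0.1, -0.0], [-24.0, 0.7, 38.5, -0.0, 0.1, -0.1]]
disc0 0.98 [325.7, 360.3] ((659.5533447265625, 24.18596076965332), 28.235061645507812) [632.  -3.] [675.  52.]
disc0 0.66 [323.2, 340.2] ((629.0226440429688, 21.983642578125), 8.297773361206055) [624.  14.] [633.  30.]
disc0 0.6 [324.7, 334.4] ((621.002685546875, 21.90862464904785), 7.891812801361084) [617.  14.] [624.  30.]
disc0 0.59 [91.0, 139.0] ((418.0217590332031, -218.71900939941406), 46.685028076171875) [ 373. -265.] [ 462. -173.]
disc0 0.42 [327.1, 326.6] ((606.77197265625, 20.630393981933594), 7.785548210144043) [603.  13.] [610.  28.]
slide_fin 0.89 [9.3, 21.1] ((320.5841064453125, -272.20037841796875), 16.543506622314453) [ 306. -280.] [ 335. -261.]
slide_fin 0.55 [324.5, 225.5] ((468.7832336425781, 10.688450813293457), 46.17596435546875) [424.  -9.] [513.  29.]
pocket 0.6 [10.3, 21.8] ((320.9369201660156, -271.88360595703125), 17.163528442382812) [ 306. -281.] [ 336. -261.]
```

View pics/w4.png

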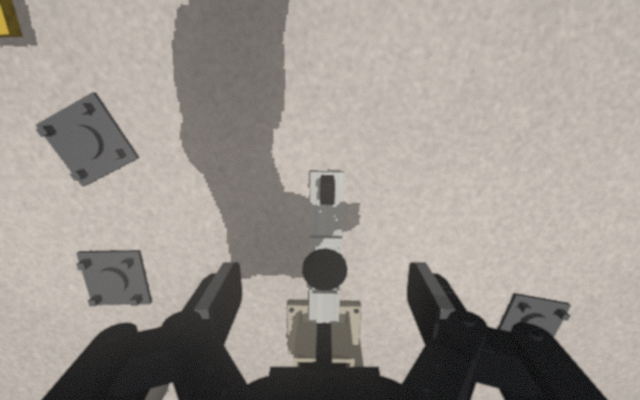

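```bash
cat >> h.py <<'E'
def darkdisc(im,k,box,z=30,th=60):
    x0,y0,x1,y1=box
    m=(im[y0:y1,x0:x1].max(2)<th).astype(np.uint8)
    c=max(cv2.findContours(m,cv2.RETR_EXTERNAL,cv2.CHAIN_APPROX_NONE)[0],key=cv2.contourArea)
    pts=np.array([ray('wrist',(p[0][0]+x0,p[0][1]+y0),z,k)[:2] for p in c],np.float32)
    return cv2.fitEllipse(pts),cv2.minEnclosingCircle(pts)
E
python3 - <<'E'
from h import *
im=cv2.imread('pics/w4.png');k=viewer.get_calibration('wrist')
print(darkdisc(im,k,(295,240,360,298)))
for z in (26,30): print(ray('wrist',(325,270),z,k))
plan((538,17,60),95.3)
E
```

```text
(((530.9525756835938, 11.847813606262207), (40.51698303222656, 44.08797073364258), 115.99713897705078), ((530.5113525390625, 13.2797212600708), 23.33610725402832))
[533.30113121  14.74099373  26.        ]
[530.94722593  14.51853772  30.        ]
from [438.9   5.5 183.1] phi 95.17 F [ 0.3  0.6 -0. ] open 79.4 t 7.825
[[-33.0, 1.0, 41.0, -0.0, -0.1, -0.0], [-34.0, 1.0, 41.0, -0.0, -0.0, -0.1], [-33.0, 0.5, 41.0, -0.0, -0.1, -0.0]]
```

```bash
python3 - <<'E'
from h import *
k=viewer.get_calibration('wrist'); shot('wrist','w5');im=cv2.imread('pics/w5.png');
for th in (50,60,75): print(darkdisc(im,k,(295,240,360,298),th=th))
cv2.imwrite('pics/w5c.png',cv2.resize(im[160:310,280:370],None,fx=4,fy=4,interpolation=cv2.INTER_CUBIC))
E
```

```text
Traceback (most recent call last):
  File "h.py", line 32, in darkdisc
    return cv2.fitEllipse(pts),cv2.minEnclosingCircle(pts)
           ~~~~~~~~~~~~~~^^^^^
cv2.error: OpenCV(4.12.0) /io/opencv/modules/imgproc/src/shapedescr.cpp:361: error: (-201:Incorrect size of input array) There should be at least 5 points to fit the ellipse in function 'fitEllipseNoDirect'
```

```bash
python3 - <<'E'
from h import *
k=viewer.get_calibration('wrist'); im=cv2.imread('pics/w5.png');
cv2.imwrite('pics/w5c.png',cv2.resize(im[160:310,280:370],None,fx=4,fy=4,interpolation=cv2.INTER_CUBIC))
for th in (60,75,90): print(darkdisc(im,k,(295,240,360,298),th=th))
E
```

```text
(((536.3418579101562, 13.157279968261719), (43.28426742553711, 46.791996002197266), 107.72376251220703), ((536.519775390625, 13.350847244262695), 24.057010650634766))
(((536.3055419921875, 13.596402168273926), (46.11086654663086, 49.17030334472656), 97.76490020751953), ((536.466064453125, 14.05677318572998), 25.129213333129883))
(((536.5911865234375, 13.530075073242188), (46.607486724853516, 50.70541000366211), 99.32610321044922), ((537.085205078125, 13.146146774291992), 26.086280822753906))
```

View pics/w5c.png

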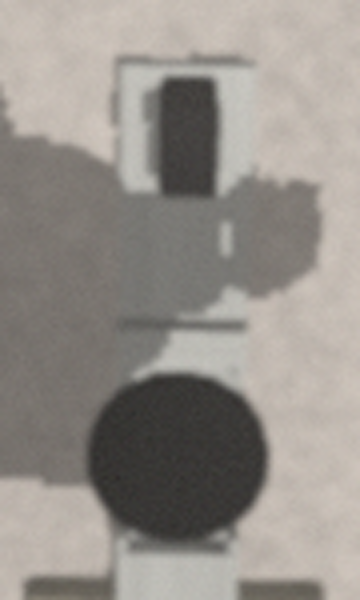

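```bash
python3 - <<'E'
from h import *
plan((538,15.5,60),95.3)
E
```

```text
from [439.    5.6 183.1] phi 95.17 F [ 0.  -0.1 -0.3] open 80.2 t 7.875
[[-33.0, 0.0, 41.0, -0.0, -0.1, -0.0], [-34.0, 1.0, 41.0, -0.0, -0.0, -0.1], [-32.7, -0.1, 40.9, -0.0, -0.1, -0.0]]
```

>>> move_arm --pt "-33 0 41 0 0 0" --pt "-34 0.5 41 0 0 0" --pt "-33 0 41 0 0 0" --pt "0 0 0 0 0 0" --pt "0 0 0 0 0 0" --hand 68

```text
clock: 8.5
eef_pos: [538.1, 15.0, 60.5]
orientation: [[-0.996, -0.09, -0.003], [-0.09, 0.996, -0.0], [0.003, -0.0, -1.0]]
ft_force: [0.1, 0.4, -0.1]
opening: 68.2
```

```bash
python3 - <<'E'
from h import *
shot('wrist','w6');plan((538,15.5,8),95.3)
E
```

```text
from [538.3  15.   61.4] phi 95.16 F [-0.1 -1.1  0.3] open 68.3 t 8.55
[[0.2, 0.5, 53.4, -0.0, -0.1, -0.1]]
```

View pics/w6.png

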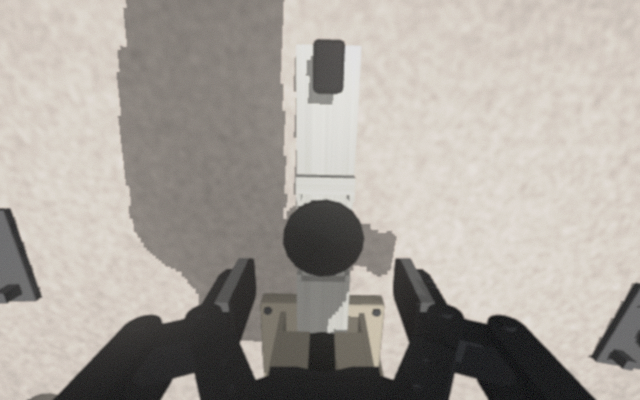

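```bash
python3 - <<'E'
from h import *
k=viewer.get_calibration('wrist'); im=cv2.imread('pics/w6.png')
for th in (60,80): print(darkdisc(im,k,(275,190,372,285),th=th))
print(proj('wrist',(538,15.5,30),k))
E
```

```text
(((542.194091796875, 12.319576263427734), (36.62923812866211, 50.77470397949219), 154.03955078125), ((538.59619140625, 13.175511360168457), 24.442153930664062))
(((538.0189819335938, 13.956550598144531), (47.75271224975586, 49.76371765136719), 98.26457214355469), ((538.0546264648438, 13.93698787689209), 25.368318557739258))
[325.26933417 239.9100506 ]
```

>>> move_arm --pt "0 -1 23 0 0 0" --pt "0 0 23 0 0 0" --pt "0 0 0 0 0 0"

```text
clock: 8.93
eef_pos: [538.3, 14.1, 15.7]
orientation: [[-0.996, -0.09, -0.002], [-0.09, 0.996, -0.0], [0.002, -0.0, -1.0]]
ft_force: [0.6, 0.3, 0.7]
opening: 68.3
```

>>> move_arm --pt "0 0 0 0 0 0" --pt "0 0 0 0 0 0" --pt "0 0 0 0 0 0" --pt "0 0 0 0 0 0" --hand 44 --newtons 23

```text
clock: 9.43
eef_pos: [540.1, 14.3, 16.9]
orientation: [[-0.996, -0.09, 0.001], [-0.09, 0.996, 0.0], [-0.001, -0.0, -1.0]]
ft_force: [-1.2, -0.3, 7.1]
opening: 48.8
```

```bash
python3 - <<'E'
from h import *
shot('wrist','w7');plan((538,15.5,8),95.3)
E
```

```text
from [540.1  14.2  16.9] phi 95.16 F [-1.3 -0.5  7. ] open 48.7 t 9.475
[[2.0, 1.4, 8.9, -0.0, 0.1, -0.1]]
```

View pics/w7.png

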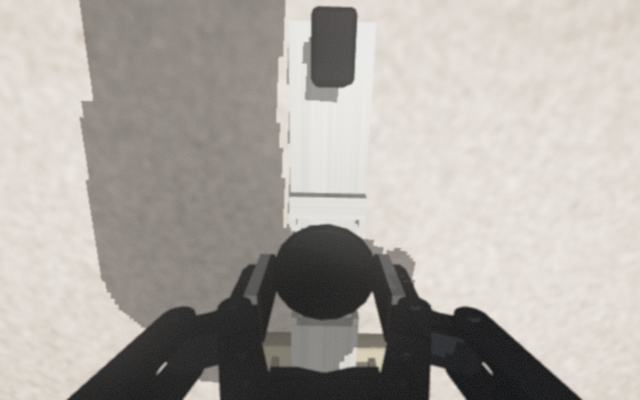

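>>> move_arm --pt "0 0 -4 0 0 0" --pt "0 0 -20 0 0 0" --pt "0 0 -45 0 0 0" --pt "0 0 -50 0 0 0" --pt "0 0 -40 0 0 0"

```text
clock: 10.1
eef_pos: [540.1, 14.3, 176.7]
orientation: [[-0.996, -0.09, 0.002], [-0.09, 0.996, 0.0], [-0.002, 0.0, -1.0]]
ft_force: [0.9, -0.4, -1.2]
opening: 48.7
```

```bash
python3 - <<'E'
from h import *
plan((510,281,180),84)
E
```

```text
from [540.1  14.3 176.7] phi 95.17 F [ 0.9 -0.4 -1.2] open 48.7 t 10.1
[[1.0, 54.0, -1.0, 0.0, 0.0, 2.2], [3.0, 53.0, -0.0, 0.0, 0.0, 2.3], [6.0, 54.0, -1.0, 0.0, 0.1, 2.2], [7.0, 53.0, -1.0, 0.0, -0.0, 2.2], [9.7, 52.6, -0.3, 0.0, 0.0, 2.3]]
```

>>> move_arm --pt "1 25 -1 0 0 2" --pt "3 45 -1 0 0 2" --pt "5 50 -1 0 0 2" --pt "6 50 -1 0 0 2" --pt "7 50 0 0 0 2"

```text
clock: 10.72
eef_pos: [514.9, 235.6, 178.9]
orientation: [[-0.996, 0.085, 0.001], [0.085, 0.996, 0.0], [-0.001, 0.0, -1.0]]
ft_force: [0.1, 0.2, -1.2]
opening: 48.7
```

>>> move_arm --pt "6 32 0 0 0 1.2" --pt "2 15 0 0 0 0" --pt "0 0 0 0 0 0" --pt "0 0 0 0 0 0"

```text
clock: 11.22
eef_pos: [511.9, 279.2, 178.3]
orientation: [[-0.994, 0.108, -0.0], [0.108, 0.994, -0.002], [-0.0, -0.002, -1.0]]
ft_force: [0.0, -0.9, -1.3]
opening: 48.6
```

```bash
python3 - <<'E'
from h import *
k=viewer.get_calibration('wrist');shot('wrist','w8');plan((602,281,180),84)
for d in viewer.silhouettes('carrier0','wrist'):
    if d['conf']<.3: continue
    m=d['region'].astype(np.uint8);c=max(cv2.findContours(m,cv2.RETR_EXTERNAL,cv2.CHAIN_APPROX_NONE)[0],key=cv2.contourArea)
    pts=np.array([ray('wrist',p[0],6,k)[:2] for p in c],np.float32)
    print(round(d['conf'],2),d['xy'],cv2.minAreaRect(pts))
E
```

```text
from [512.  279.1 178.3] phi 83.79 F [ 0.7  0.4 -1.2] open 48.5 t 11.275
[[-45.0, 6.0, -1.0, -0.0, 0.0, -0.1], [-44.3, 5.5, -0.7, -0.1, 0.0, -0.1]]
0.58 [363.0, 234.5] ((574.3804321289062, 314.6193542480469), (20.631324768066406, 10.77030086517334), 40.28784942626953)
```

View pics/w8.png

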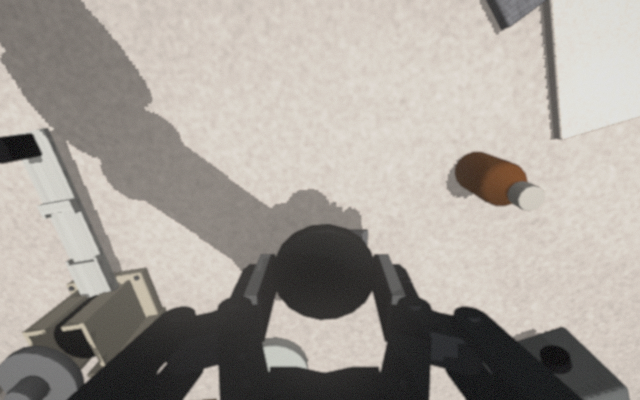

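```bash
python3 - <<'E'
from h import *
k=viewer.get_calibration('wrist');print(proj('wrist',(602,282,6),k),ray('wrist',(325,270),10,k))
shot('scene','s2');shot('side','d2')
for c in('scene','side'):
    for d in viewer.find_in('carrier0',c):
      if d['conf']>.2: print(c,d['conf'],d['xy'],ray(c,d['xy'],8)[:2])
a=cv2.imread('pics/s2.png')[100:340,140:500];b=cv2.imread('pics/d2.png')[120:340,240:480]
cv2.imwrite('pics/s2c.png',cv2.resize(a,None,fx=2,fy=2));cv2.imwrite('pics/d2c.png',cv2.resize(b,None,fx=2.5,fy=2.5))
E
```

```text
[335.57087016 257.97784919] [613.67516171 268.7825824   10.        ]
scene 0.87 [418.9, 229.3] [610.09817493 281.73668129]
scene 0.74 [224.1, 243.3] [ 420.42117931 -241.27836238]
scene 0.58 [249.4, 284.8] [ 592.49721267 -229.11224043]
scene 0.49 [347.0, 235.7] [542.74523715  81.17222034]
side 0.8 [335.2, 171.0] [598.52110124 274.50975651]
side 0.75 [378.1, 272.2] [ 597.15174446 -231.33460543]
side 0.69 [324.4, 284.7] [ 424.20340286 -237.27062101]
```

View pics/s2c.png

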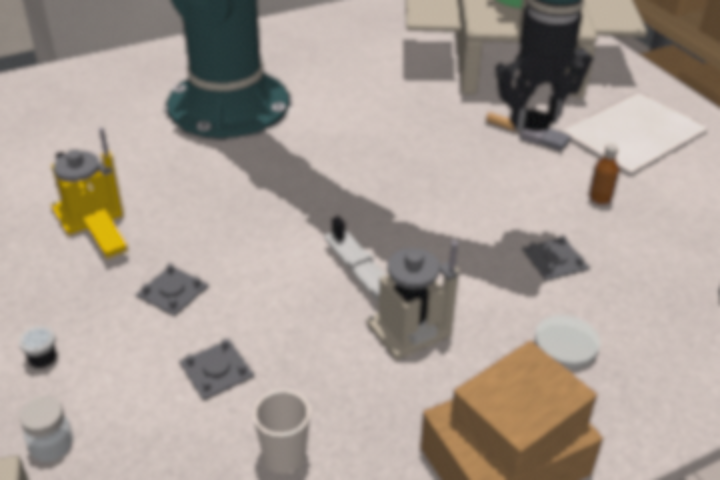

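View pics/d2c.png

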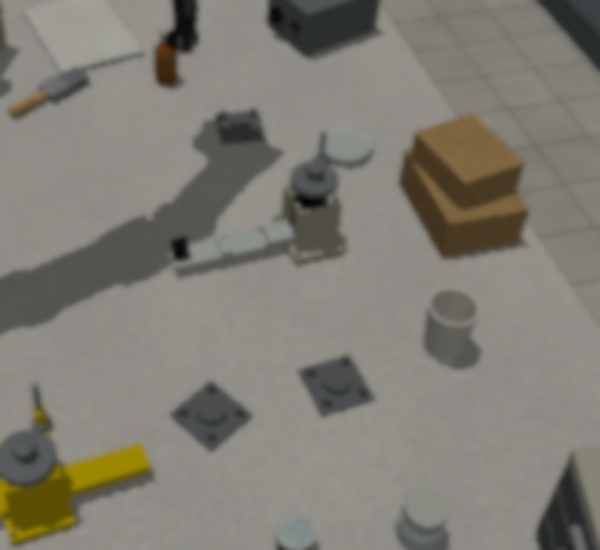

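>>> move_arm --pt "-25 4 0 0 0 0" --pt "-40 4 0 0 0 0" --pt "-28 4 0 0 0 0" --pt "0 0 0 0 0 0" --pt "0 0 0 0 0 0"

```text
clock: 12.15
eef_pos: [604.1, 283.6, 177.9]
orientation: [[-0.994, 0.105, -0.002], [0.105, 0.994, -0.0], [0.002, -0.001, -1.0]]
ft_force: [-0.6, 0.7, 0.5]
opening: 48.7
```

```bash
cat >> h.py <<'E'
def carrier(name):
    k=viewer.get_calibration('wrist');im=shot('wrist',name)
    for d in viewer.silhouettes('carrier0','wrist'):
        if d['conf']<.3: continue
        m=d['region'].astype(np.uint8);c=max(cv2.findContours(m,cv2.RETR_EXTERNAL,cv2.CHAIN_APPROX_NONE)[0],key=cv2.contourArea)
        pts=np.array([ray('wrist',p[0],6,k)[:2] for p in c],np.float32)
        print(round(d['conf'],2),d['xy'],[np.round(v,1) for v in cv2.minAreaRect(pts)])
E
python3 - <<'E'
from h import *
carrier('w9');plan((602,281,180),84)
E
```

```text
0.75 [323.0, 179.4] [array([604. , 280.8]), array([71.9, 71.3]), np.float64(84.0)]
from [603.7 283.9 178.1] phi 84.02 F [ 0.2  0.7 -0.2] open 48.7 t 12.25
[[1.4, -3.1, -1.9, -0.0, -0.1, 0.0]]
```

View pics/w9.png

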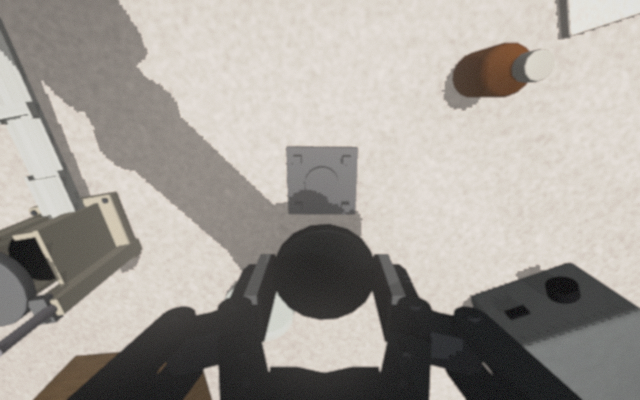

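```bash
python3 - <<'E'
from h import *
k=viewer.get_calibration('wrist');s=arm.state();p=s['eef_pos'];R=np.array(s['orientation'])
# camera pose in tool frame
C=-np.array(k['R']).T@k['t'];print('cam in tool',R.T@(C-p))
im=cv2.imread('pics/w9.png')
cv2.imwrite('pics/w9c.png',cv2.resize(im[210:330,240:410],None,fx=4,fy=4,interpolation=cv2.INTER_CUBIC))
for top in (11,14,17):
  for px in ((324,272),(324,226),(276,270),(373,270)): print(top,px,np.round(R.T@(ray('wrist',px,p[2]+top,k)-p),1))
E
```

```text
cam in tool [ 8.29132358e+01 -4.61252957e-02 -1.42612568e+02]
11 (324, 272) [  3.5  -0.2 -11. ]
11 (324, 226) [ 27.3  -0.2 -11. ]
11 (276, 270) [  4.5 -23.1 -11. ]
11 (373, 270) [  4.6  23.2 -11. ]
14 (324, 272) [  5.3  -0.2 -14. ]
14 (324, 226) [ 28.5  -0.2 -14. ]
14 (276, 270) [  6.3 -22.5 -14. ]
14 (373, 270) [  6.4  22.7 -14. ]
17 (324, 272) [  7.1  -0.2 -17. ]
17 (324, 226) [ 29.8  -0.2 -16.9]
17 (276, 270) [  8.1 -22.  -17. ]
17 (373, 270) [  8.1  22.1 -17. ]
```

View pics/w9c.png

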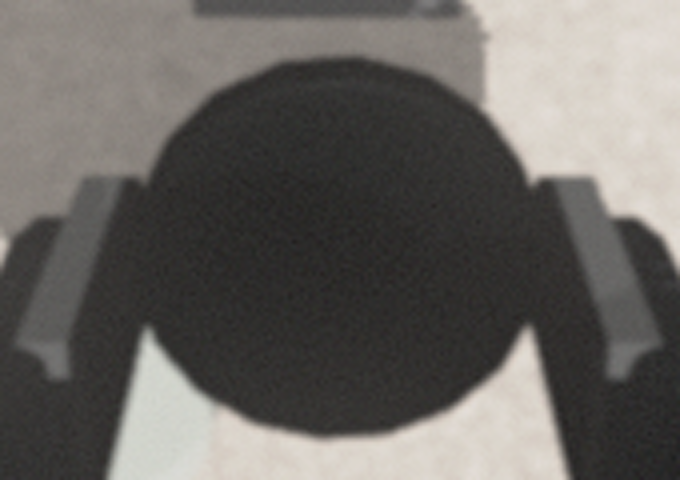

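```bash
python3 - <<'E'
from h import *
k=viewer.get_calibration('wrist');s=arm.state();p=np.array(s['eef_pos']);R=np.array(s['orientation'])
for h in (0,6,13):
  for xo in (0,2,4,6): 
    c=[proj('wrist',p+R@np.array([xo+25*np.cos(a),25*np.sin(a),-h]),k) for a in np.linspace(0,6.28,60)]
    c=np.array(c);print(h,xo,np.round(c.min(0)),np.round(c.max(0)))
E
```

```text
0 0 [276. 222.] [373. 307.]
0 2 [276. 218.] [373. 304.]
0 4 [275. 214.] [373. 301.]
0 6 [275. 210.] [374. 298.]
6 0 [274. 226.] [375. 315.]
6 2 [274. 222.] [375. 311.]
6 4 [274. 218.] [375. 308.]
6 6 [273. 214.] [375. 305.]
13 0 [272. 232.] [377. 324.]
13 2 [271. 228.] [377. 321.]
13 4 [271. 224.] [377. 317.]
13 6 [271. 220.] [378. 314.]
```

>>> move_arm --pt "-0.5 -3 35 0 0 0" --pt "0 0 45 0 0 0" --pt "0 0 40 0 0 0" --pt "0 0 22 0 0 0" --pt "0 0 0 0 0 0"

```text
clock: 12.88
eef_pos: [604.0, 280.6, 35.0]
orientation: [[-0.995, 0.104, -0.003], [0.104, 0.995, -0.001], [0.003, -0.002, -1.0]]
ft_force: [-0.6, 0.3, 0.6]
opening: 49.1
```

```bash
python3 - <<'E'
from h import *
shot('wrist','w10');plan((604,280.8,20),84)
shot('side','d10');b=cv2.imread('pics/d10.png');cv2.imwrite('pics/d10c.png',cv2.resize(b[120:210,280:400],None,fx=5,fy=5,interpolation=cv2.INTER_CUBIC))
E
```

```text
from [605.3 281.   36.5] phi 83.99 F [0.9 0.3 0.2] open 48.7 t 12.925
[[1.3, -0.3, 16.5, -0.0, -0.0, -0.0]]
```

View pics/w10.png

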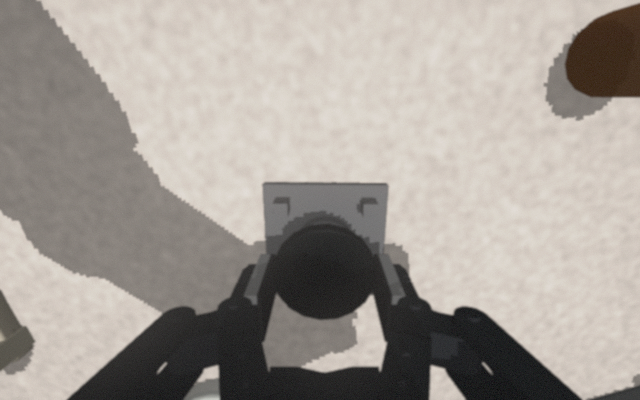

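View pics/d10c.png

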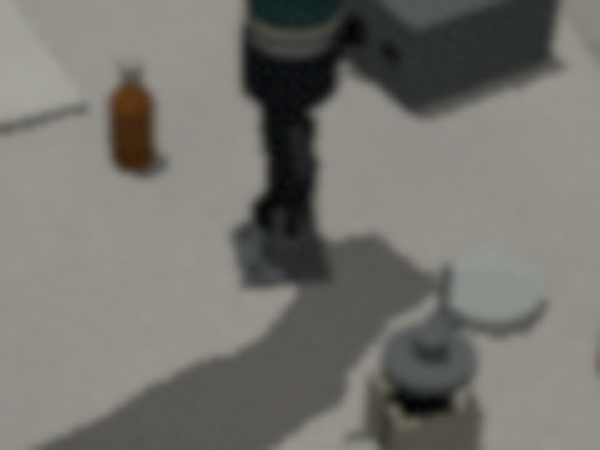

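```bash
python3 - <<'E'
from h import *
k=viewer.get_calibration('wrist');s=arm.state();p=np.array(s['eef_pos']);R=np.array(s['orientation'])
for px in ((263,184),(388,184)): print(np.round(R.T@(ray('wrist',px,6,k)-p),1))
E
```

```text
[ 35.4 -35.2  31.4]
[35.4 36.4 31.4]
```

>>> move_arm --pt "0 0.5 8 0 0 0" --pt "0 0 8 0 0 0" --pt "0 0 3 0 0 0" --pt "0 0 0 0 0 0"

```text
clock: 13.48
eef_pos: [605.3, 281.1, 17.0]
orientation: [[-0.994, 0.105, -0.001], [0.105, 0.994, -0.0], [0.0, -0.0, -1.0]]
ft_force: [1.0, -0.2, -1.0]
opening: 48.7
```

>>> move_arm --pt "0 0 2 0 0 0" --pt "0 0 0 0 0 0" --pt "0 0 0 0 0 0"

```text
clock: 13.85
eef_pos: [605.6, 281.3, 15.4]
orientation: [[-0.994, 0.105, 0.0], [0.105, 0.994, 0.0], [-0.0, 0.0, -1.0]]
ft_force: [0.2, 0.4, -1.1]
opening: 49.0
```

>>> move_arm --pt "0 0 2 0 0 0" --pt "0 0 0 0 0 0" --pt "0 0 0 0 0 0"

```text
clock: 14.22
eef_pos: [605.5, 281.3, 13.3]
orientation: [[-0.994, 0.105, -0.0], [0.105, 0.994, -0.0], [0.0, -0.0, -1.0]]
ft_force: [0.3, 0.5, -0.5]
opening: 48.6
```

>>> move_arm --pt "0 0 2 0 0 0" --pt "0 0 0 0 0 0" --pt "0 0 0 0 0 0"

```text
clock: 14.6
eef_pos: [605.5, 281.2, 11.3]
orientation: [[-0.994, 0.105, -0.0], [0.105, 0.994, -0.0], [0.0, -0.0, -1.0]]
ft_force: [0.6, 0.5, -0.8]
opening: 48.8
```

>>> move_arm --pt "0 0 2 0 0 0" --pt "0 0 0 0 0 0" --pt "0 0 0 0 0 0"

```text
clock: 14.98
eef_pos: [605.4, 281.3, 9.3]
orientation: [[-0.994, 0.105, -0.0], [0.105, 0.994, -0.0], [0.0, -0.0, -1.0]]
ft_force: [-0.9, -0.2, 0.0]
opening: 48.6
```

>>> move_arm --pt "0 0 1 0 0 0" --pt "0 0 0 0 0 0" --pt "0 0 0 0 0 0"

```text
clock: 15.35
eef_pos: [605.5, 281.3, 9.0]
orientation: [[-0.994, 0.105, 0.0], [0.105, 0.994, 0.0], [-0.0, 0.0, -1.0]]
ft_force: [-1.5, -0.4, 5.5]
opening: 48.8
```

>>> move_arm --pt "0 0 1 0 0 0" --pt "0 0 0 0 0 0" --pt "0 0 0 0 0 0"

```text
clock: 15.72
eef_pos: [605.6, 281.3, 9.0]
orientation: [[-0.994, 0.105, -0.0], [0.105, 0.994, 0.0], [0.0, 0.0, -1.0]]
ft_force: [-2.9, -1.2, 12.5]
opening: 48.6
```

>>> move_arm --pt "0 0 -1.5 0 0 0" --pt "0 0 0 0 0 0" --pt "0 0 0 0 0 0"

```text
clock: 16.1
eef_pos: [605.7, 281.4, 9.1]
orientation: [[-0.994, 0.105, 0.0], [0.105, 0.994, 0.0], [-0.0, 0.0, -1.0]]
ft_force: [-1.1, 0.5, 4.8]
opening: 48.9
```

>>> move_arm --pt "0 0 0 0 0 0" --pt "0 0 0 0 0 0" --pt "0 0 -5 0 0 0" --pt "0 0 -20 0 0 0" --pt "0 0 -40 0 0 0" --hand 62

```text
clock: 16.73
eef_pos: [604.5, 280.8, 74.1]
orientation: [[-0.994, 0.105, -0.002], [0.105, 0.994, -0.001], [0.002, -0.002, -1.0]]
ft_force: [0.7, -0.8, 0.8]
opening: 62.2
```

>>> move_arm --pt "0 0 -50 0 0 0" --pt "0 0 -50 0 0 0" --pt "0 0 -30 0 0 0" --pt "0 0 0 0 0 0"

```text
clock: 17.23
eef_pos: [607.7, 282.2, 208.6]
orientation: [[-0.994, 0.105, 0.007], [0.105, 0.994, 0.004], [-0.007, 0.005, -1.0]]
ft_force: [-0.3, -0.2, 0.1]
opening: 62.2
```

```bash
python3 - <<'E'
from h import *
carrier('w11')
b=cv2.imread('pics/w11.png');cv2.imwrite('pics/w11c.png',cv2.resize(b[130:250,260:390],None,fx=5,fy=5,interpolation=cv2.INTER_CUBIC))
plan((500,40,190),95.3); plan((442,7.5,70),95.3,start=((500,40,190),95.3))
E
```

```text
0.7 [322.3, 148.9] [array([603.9, 281.2]), array([71.4, 72.1]), np.float64(83.1)]
from [605.2 281.1 204.4] phi 83.97 F [-0.4  0.1 -0.7] open 61.9 t 17.325
[[16.0, -50.0, 3.0, 0.0, 0.0, -2.3], [18.0, -50.0, 3.0, 0.0, 0.0, -2.2], [19.0, -48.0, 3.0, 0.0, 0.0, -2.3], [22.0, -48.0, 2.0, 0.0, 0.0, -2.3], [23.8, -47.4, 3.3, 0.0, 0.0, -2.2]]
from [500.  40. 190.] phi 95.3 F [-0.4  0.1 -0.7] open 61.9 t 17.325
[[20.0, -9.0, 40.0, 0.0, 0.0, 0.0], [21.0, -9.0, 40.0, 0.0, 0.0, 0.0], [19.8, -9.0, 40.0, 0.0, 0.0, 0.0]]
```

View pics/w11c.png

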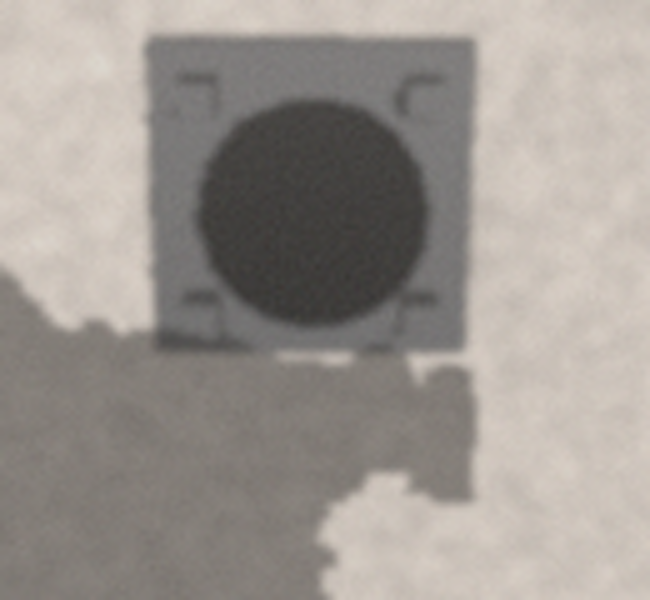

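>>> move_arm --pt "16 -50 3 0 0 -2.3" --pt "18 -50 3 0 0 -2.3" --pt "19 -48 3 0 0 -2.3" --pt "22 -48 3 0 0 -2.3" --pt "24 -47 3 0 0 -2.1" --hand 40

```text
clock: 17.95
eef_pos: [498.2, 38.7, 187.4]
orientation: [[-0.996, -0.093, -0.003], [-0.093, 0.996, -0.001], [0.003, -0.0, -1.0]]
ft_force: [0.9, -1.0, 0.6]
opening: 40.1
```

>>> move_arm --pt "20 -9 40 0 0 0" --pt "20 -9 40 0 0 0" --pt "20 -9 40 0 0 0" --pt "0 0 0 0 0 0" --pt "0 0 0 0 0 0"

```text
clock: 18.58
eef_pos: [444.2, 8.5, 69.1]
orientation: [[-0.996, -0.092, 0.001], [-0.092, 0.996, 0.0], [-0.001, 0.0, -1.0]]
ft_force: [0.7, 0.7, 0.3]
opening: 39.5
```

```bash
python3 - <<'E'
from h import *
plan((443,7.5,33),95.3)
shot('wrist','w12')
k=viewer.get_calibration('wrist');print(proj('wrist',(443,7.5,54),k),proj('wrist',arm.state()['eef_pos'],k))
E
```

```text
from [444.2   8.5  69.1] phi 95.29 F [0.7 0.7 0.3] open 39.5 t 18.575
[[1.3, -0.9, 36.1, 0.0, 0.1, -0.0]]
[322.60729371 248.78102472] [324.41937426 266.65981737]
```

View pics/w12.png

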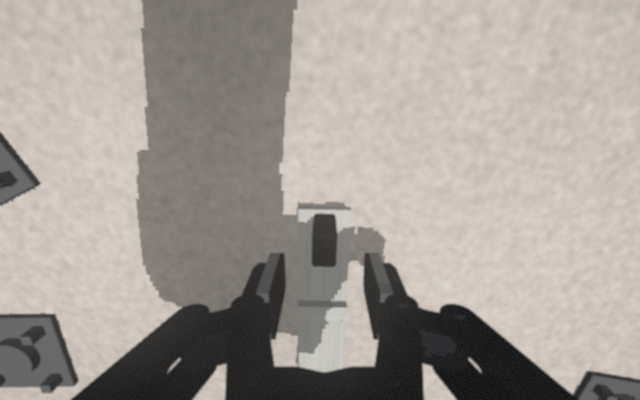

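>>> move_arm --pt "0 0 18 0 0 0" --pt "0 0 17 0 0 0" --pt "0 0 0 0 0 0"

```text
clock: 19.0
eef_pos: [444.6, 8.8, 34.3]
orientation: [[-0.996, -0.093, 0.002], [-0.093, 0.996, 0.0], [-0.002, 0.0, -1.0]]
ft_force: [-0.8, -0.2, 0.4]
opening: 40.0
```

>>> move_arm --pt "0 0 0 0 0 0" --pt "0 0 0 0 0 0" --pt "0 0 0 0 0 0" --pt "0 0 0 0 0 0" --hand 0 --newtons 30

```text
clock: 19.5
eef_pos: [444.2, 8.3, 34.9]
orientation: [[-0.996, -0.09, 0.003], [-0.09, 0.996, 0.001], [-0.003, 0.0, -1.0]]
ft_force: [0.1, 1.2, 6.8]
opening: 13.5
```

>>> move_arm --pt "-8 0 0 0 0 0" --pt "-16 0 0 0 0 0" --pt "-18 0 0 0 0 0" --pt "-18 0 0 0 0 0" --pt "-16 0 0 0 0 0"

```text
clock: 20.12
eef_pos: [517.1, 13.4, 34.9]
orientation: [[-0.996, -0.089, -0.004], [-0.089, 0.996, -0.001], [0.004, -0.001, -1.0]]
ft_force: [-3.6, -3.6, 9.3]
opening: 13.5
```

>>> move_arm --pt "-10 0 0 0 0 0" --pt "-7 0 0 0 0 0" --pt "-4 0 0 0 0 0" --pt "0 0 0 0 0 0" --pt "0 0 0 0 0 0"

```text
clock: 20.75
eef_pos: [538.9, 15.0, 34.9]
orientation: [[-0.996, -0.088, -0.001], [-0.088, 0.996, -0.002], [0.001, -0.002, -1.0]]
ft_force: [-1.1, -3.0, 7.3]
opening: 13.2
```

>>> move_arm --pt "-2 0 0 0 0 0" --pt "-1 0 0 0 0 0" --pt "0 0 0 0 0 0" --pt "0 0 0 0 0 0"

```text
clock: 21.25
eef_pos: [538.9, 14.9, 34.9]
orientation: [[-0.996, -0.088, -0.007], [-0.088, 0.996, -0.002], [0.007, -0.002, -1.0]]
ft_force: [-7.7, -2.9, 11.3]
opening: 13.4
```

```bash
python3 - <<'E'
from h import *
shot('wrist','w13')
for c in('scene','side'):
    shot(c,c+'13');b=cv2.imread(f'pics/{c}13.png');x,y=(300,200) if c=='scene' else (310,160)
    cv2.imwrite(f'pics/{c}13c.png',cv2.resize(b[y:y+110,x:x+130],None,fx=5,fy=5,interpolation=cv2.INTER_CUBIC))
E
```

```text
(no output)
```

View pics/scene13c.png

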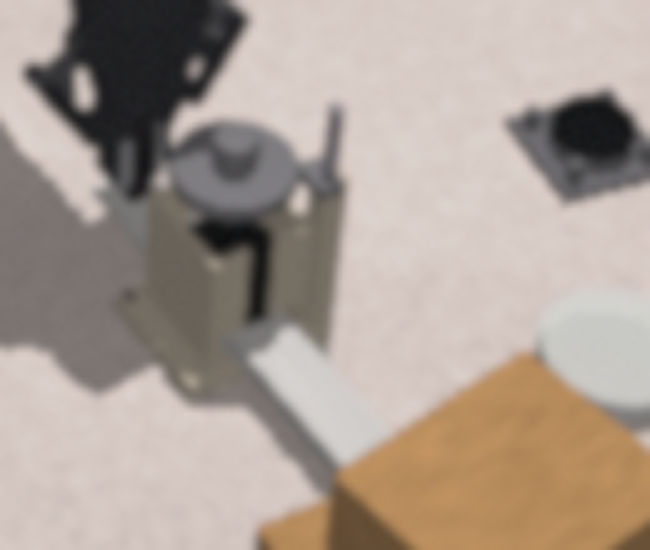

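>>> move_arm --pt "8 0 0 0 0 0" --pt "16 0 0 0 0 0" --pt "18 0 0 0 0 0" --pt "18 0 0 0 0 0" --pt "16 0 0 0 0 0"

```text
clock: 22.02
eef_pos: [469.9, 10.1, 34.9]
orientation: [[-0.996, -0.09, 0.007], [-0.09, 0.996, 0.0], [-0.007, -0.0, -1.0]]
ft_force: [3.8, -0.5, 4.4]
opening: 13.2
```

>>> move_arm --pt "12 0 0 0 0 0" --pt "7 0 0 0 0 0" --pt "5 0 0 0 0 0" --pt "2 0 0 0 0 0" --pt "0 0 0 0 0 0"

```text
clock: 22.65
eef_pos: [444.2, 8.3, 34.9]
orientation: [[-0.996, -0.091, 0.007], [-0.091, 0.996, 0.001], [-0.007, 0.0, -1.0]]
ft_force: [2.7, -0.5, 8.5]
opening: 13.1
```

>>> move_arm --pt "1 0 0 0 0 0" --pt "-2 0 0 0 0 0" --pt "0 0 0 0 0 0" --pt "0 0 -25 0 0 0" --pt "0 0 -45 0 0 0" --hand 40

```text
clock: 23.28
eef_pos: [440.5, 7.9, 103.3]
orientation: [[-0.996, -0.092, -0.005], [-0.092, 0.996, -0.0], [0.005, -0.0, -1.0]]
ft_force: [0.0, 0.4, -0.0]
opening: 40.2
```

```bash
python3 - <<'E'
from h import *
plan((538.5,14.2,62),95.3)
E
```

```text
from [440.5   7.9 103.3] phi 95.31 F [ 0.   0.4 -0. ] open 40.2 t 23.275
[[-49.0, -1.0, 20.0, -0.0, -0.1, 0.0], [-49.3, -1.8, 20.9, -0.0, -0.2, 0.0]]
```

>>> move_arm --pt "-48 -1 10 0 0 0" --pt "-49 -2 30 0 0 0" --pt "0 0 0 0 0 0" --pt "0 0 0 0 0 0" --hand 68

```text
clock: 23.78
eef_pos: [537.2, 13.8, 63.1]
orientation: [[-0.996, -0.092, -0.003], [-0.092, 0.996, -0.0], [0.003, -0.0, -1.0]]
ft_force: [-0.5, 0.0, -0.2]
opening: 67.9
```

```bash
python3 - <<'E'
from h import *
k=viewer.get_calibration('wrist');shot('wrist','w14');im=cv2.imread('pics/w14.png')
for th in (60,80): print(darkdisc(im,k,(275,190,372,285),th=th))
plan((538.5,14.2,15.5),95.3)
E
```

```text
(((543.8851928710938, 13.486919403076172), (36.50394058227539, 50.72071075439453), 162.47894287109375), ((540.0123901367188, 14.11084270477295), 24.165546417236328))
(((539.470703125, 14.525517463684082), (47.52409362792969, 49.644866943359375), 94.41859436035156), ((539.4485473632812, 14.710204124450684), 25.142314910888672))
from [536.9  13.6  63.5] phi 95.28 F [-0.5  0.3  0.2] open 67.9 t 23.825
[[-1.8, 0.4, 48.0, -0.0, -0.2, -0.0]]
```

View pics/w14.png

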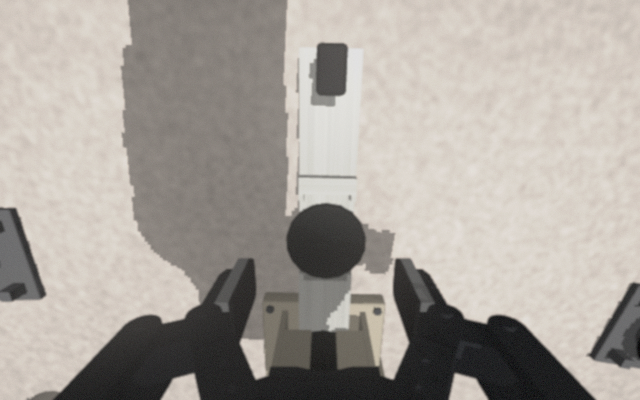

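>>> move_arm --pt "-2.5 0.7 24 0 0 0" --pt "0 0 23.5 0 0 0" --pt "0 0 0 0 0 0"

```text
clock: 24.2
eef_pos: [538.7, 14.6, 15.7]
orientation: [[-0.996, -0.092, -0.004], [-0.092, 0.996, -0.0], [0.004, -0.0, -1.0]]
ft_force: [0.1, 0.1, 0.3]
opening: 68.2
```

>>> move_arm --pt "0 0 0 0 0 0" --pt "0 0 0 0 0 0" --pt "0 0 0 0 0 0" --pt "0 0 0 0 0 0" --hand 44 --newtons 23

```text
clock: 24.7
eef_pos: [541.4, 14.7, 17.4]
orientation: [[-0.996, -0.092, 0.001], [-0.092, 0.996, 0.0], [-0.001, -0.0, -1.0]]
ft_force: [-1.6, -0.4, 7.3]
opening: 48.8
```

>>> move_arm --pt "0 0 -4 0 0 0" --pt "0 0 -20 0 0 0" --pt "0 0 -45 0 0 0" --pt "0 0 -50 0 0 0" --pt "0 0 -40 0 0 0"

```text
clock: 25.32
eef_pos: [541.8, 14.9, 177.5]
orientation: [[-0.996, -0.092, 0.002], [-0.092, 0.996, 0.0], [-0.002, 0.0, -1.0]]
ft_force: [0.7, -0.0, -1.6]
opening: 48.8
```

```bash
python3 - <<'E'
from h import *
plan((588,-230,178),95.3)
E
```

```text
from [541.8  14.9 177.5] phi 95.27 F [ 0.7 -0.  -1.6] open 48.8 t 25.325
[[-5.0, -50.0, -0.0, 0.0, 0.0, -0.0], [-4.0, -49.0, -0.0, 0.0, 0.0, -0.0], [-5.0, -50.0, -0.0, 0.0, 0.1, -0.0], [-5.0, -49.0, -0.0, 0.0, -0.0, -0.0], [-4.5, -50.1, -0.5, 0.0, 0.0, -0.0]]
```

>>> move_arm --pt "-3 -30 0 0 0 0" --pt "-5 -48 0 0 0 0" --pt "-5 -50 0 0 0 0" --pt "-5 -50 0 0 0 0" --pt "-3 -40 0 0 0 0"

```text
clock: 25.95
eef_pos: [582.4, -202.9, 175.6]
orientation: [[-0.996, -0.09, 0.001], [-0.09, 0.996, -0.001], [-0.001, -0.001, -1.0]]
ft_force: [-0.1, 0.3, -0.9]
opening: 49.0
```

>>> move_arm --pt "-2 -20 0 0 0 0" --pt "-1 -10 0 0 0 0" --pt "0 0 0 0 0 0" --pt "0 0 0 0 0 0"

```text
clock: 26.45
eef_pos: [588.1, -227.6, 175.2]
orientation: [[-0.996, -0.095, -0.0], [-0.095, 0.996, 0.001], [0.0, 0.001, -1.0]]
ft_force: [-0.1, 0.1, -0.2]
opening: 48.5
```

```bash
python3 - <<'E'
from h import *
carrier('w15');plan((588,-230,178),95.3)
E
```

```text
0.88 [321.4, 177.0] [array([ 585. , -231.8]), array([72.4, 72.3]), np.float64(5.4)]
0.74 [328.1, 20.1] [array([ 435. , -233.2]), array([50.4, 72.5]), np.float64(29.6)]
0.46 [627.8, 348.6] [array([774.4, 171.1]), array([61.8, 29.4]), np.float64(23.3)]
from [ 588.1 -228.   175.3] phi 95.42 F [-0.2  0.1 -1. ] open 48.6 t 26.55
[[0.3, -2.0, -2.7, 0.1, -0.0, 0.1]]
```

View pics/w15.png

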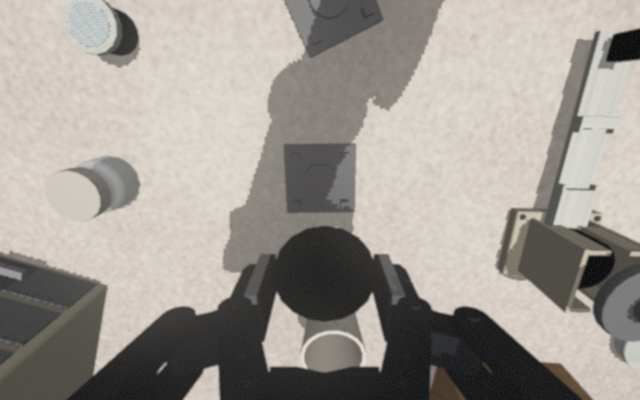

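>>> move_arm --pt "3 -3.5 35 0 0 0" --pt "0 0 45 0 0 0" --pt "0 0 40 0 0 0" --pt "0 0 19 0 0 0" --pt "0 0 0 0 0 0"

```text
clock: 27.18
eef_pos: [584.8, -232.9, 35.4]
orientation: [[-0.996, -0.093, -0.002], [-0.093, 0.996, 0.001], [0.002, 0.001, -1.0]]
ft_force: [-0.1, 0.1, -0.6]
opening: 49.0
```

>>> move_arm --pt "0 0 0 0 0 0"

```text
clock: 27.3
eef_pos: [586.7, -234.0, 37.7]
orientation: [[-0.996, -0.092, 0.003], [-0.092, 0.996, -0.001], [-0.002, -0.001, -1.0]]
ft_force: [0.5, -0.9, 0.6]
opening: 48.7
```

```bash
python3 - <<'E'
from h import *
k=viewer.get_calibration('wrist');shot('wrist','w16');s=arm.state();p=np.array(s['eef_pos']);R=np.array(s['orientation']);print(p,s['opening'])
b=cv2.imread('pics/w16.png');cv2.imwrite('pics/w16c.png',cv2.resize(b[150:320,240:410],None,fx=4,fy=4,interpolation=cv2.INTER_CUBIC))
for px in ((263,184),(388,184),(324,184),(324,194)): print(px,np.round(R.T@(ray('wrist',px,6,k)-p),1))
E
```

```text
[ 586.74423189 -234.12126175   37.99006003] 48.7262392544776
(263, 184) [ 35.4 -35.1  31.9]
(388, 184) [35.5 36.6 31.8]
(324, 184) [35.5 -0.1 31.9]
(324, 194) [29.5 -0.1 31.9]
```

View pics/w16c.png

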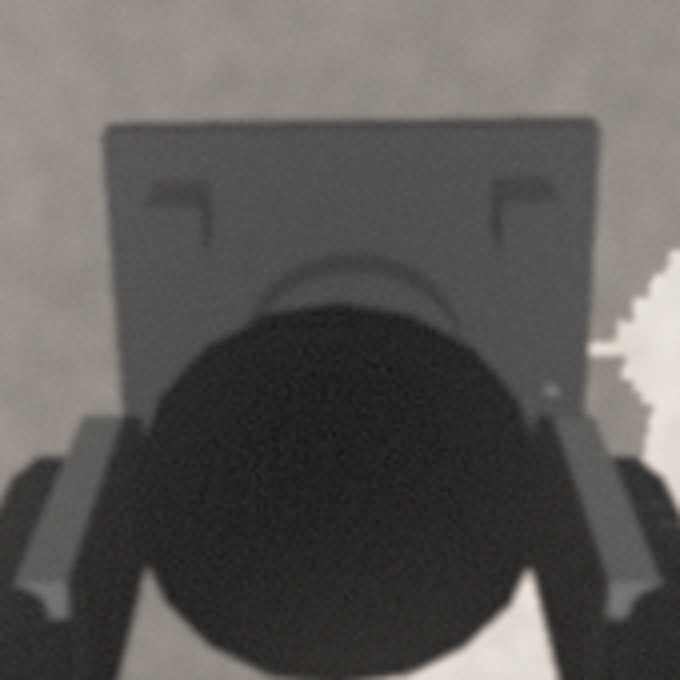

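>>> move_arm --pt "1.7 2 8 0 0 0" --pt "0 0 10 0 0 0" --pt "0 0 8 0 0 0" --pt "0 0 0 0 0 0" --pt "0 0 0 0 0 0"

```text
clock: 27.98
eef_pos: [583.4, -231.9, 10.1]
orientation: [[-0.996, -0.092, -0.0], [-0.092, 0.996, 0.0], [0.0, 0.0, -1.0]]
ft_force: [-0.2, 0.2, 0.5]
opening: 48.7
```

>>> move_arm --pt "0 0 1 0 0 0" --pt "0 0 0.5 0 0 0" --pt "0 0 0 0 0 0"

```text
clock: 28.35
eef_pos: [583.5, -231.9, 8.9]
orientation: [[-0.996, -0.092, 0.0], [-0.092, 0.996, -0.0], [-0.0, -0.0, -1.0]]
ft_force: [0.3, 0.4, -0.0]
opening: 48.7
```

>>> move_arm --pt "-1.5 0 -0.5 0 0 0" --pt "0 0 0 0 0 0" --pt "0 0 0 0 0 0"

```text
clock: 28.72
eef_pos: [585.0, -231.7, 9.4]
orientation: [[-0.996, -0.092, 0.0], [-0.092, 0.996, 0.0], [-0.0, -0.0, -1.0]]
ft_force: [0.4, 0.6, -1.8]
opening: 48.5
```

>>> move_arm --pt "0 0 1 0 0 0" --pt "0 0 0.5 0 0 0" --pt "0 0 0 0 0 0"

```text
clock: 29.1
eef_pos: [585.1, -231.8, 8.7]
orientation: [[-0.996, -0.092, 0.0], [-0.092, 0.996, -0.0], [-0.0, -0.0, -1.0]]
ft_force: [-0.5, 0.6, 6.3]
opening: 48.7
```

Contact. Release and rise.

>>> move_arm --pt "0 0 -0.5 0 0 0" --pt "0 0 0 0 0 0"

```text
clock: 29.35
eef_pos: [585.1, -231.8, 8.7]
orientation: [[-0.996, -0.092, 0.0], [-0.092, 0.996, -0.0], [-0.0, -0.0, -1.0]]
ft_force: [-0.5, 0.6, 5.7]
opening: 48.5
```

>>> move_arm --pt "0 0 0 0 0 0" --pt "0 0 0 0 0 0" --pt "0 0 -5 0 0 0" --pt "0 0 -20 0 0 0" --pt "0 0 -40 0 0 0" --hand 62

```text
clock: 29.98
eef_pos: [584.0, -231.4, 73.7]
orientation: [[-0.996, -0.092, -0.003], [-0.092, 0.996, 0.001], [0.002, 0.001, -1.0]]
ft_force: [-0.0, -0.2, 0.6]
opening: 61.7
```

>>> move_arm --pt "0 0 -50 0 0 0" --pt "0 0 -50 0 0 0" --pt "0 0 -25 0 0 0" --pt "0 0 0 0 0 0" --pt "0 0 0 0 0 0"

```text
clock: 30.6
eef_pos: [584.3, -231.5, 198.2]
orientation: [[-0.996, -0.092, -0.001], [-0.092, 0.996, 0.0], [0.001, 0.0, -1.0]]
ft_force: [-0.4, 0.7, -0.7]
opening: 62.0
```

```bash
python3 - <<'E'
from h import *
carrier('w17')
plan((480,-20,190),95.3); plan((443.5,8.2,70),95.3,start=((480,-20,190),95.3))
E
```

```text
0.9 [331.3, 24.7] [array([ 429.8, -236.1]), array([60.6, 73.4]), np.float64(29.2)]
0.86 [326.0, 157.6] [array([ 585.8, -231.7]), array([72.5, 71.6]), np.float64(5.9)]
from [ 583.9 -231.3  197.1] phi 95.28 F [0.5 0.  0.2] open 62.1 t 30.7
[[17.0, 44.0, 2.0, 0.0, -0.0, -0.0], [17.0, 44.0, 1.0, 0.0, -0.1, -0.0], [16.0, 44.0, 1.0, 0.0, 0.0, -0.0], [17.0, 44.0, 2.0, 0.0, -0.0, -0.0], [17.0, 44.0, 1.4, 0.1, -0.0, -0.0]]
from [480. -20. 190.] phi 95.3 F [0.5 0.  0.2] open 62.1 t 30.7
[[11.0, 10.0, 40.0, 0.0, 0.0, 0.0], [11.0, 11.0, 40.0, 0.0, 0.0, 0.0], [11.7, 10.5, 40.0, 0.0, 0.0, 0.0]]
```

View pics/w17.png

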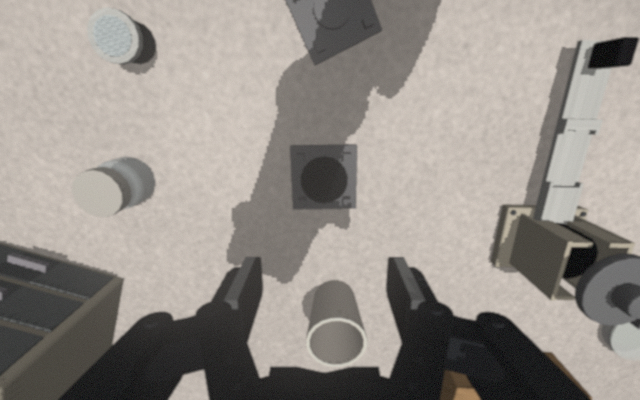

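Disc at (324,179), centred between the posts. Now the next cycle.

>>> move_arm --pt "17 44 2 0 0 0" --pt "17 44 2 0 0 0" --pt "17 44 1 0 0 0" --pt "17 44 1 0 0 0" --pt "17 44 1 0 0 0" --hand 40

```text
clock: 31.32
eef_pos: [478.7, -19.2, 190.2]
orientation: [[-0.996, -0.092, -0.002], [-0.092, 0.996, 0.0], [0.002, 0.0, -1.0]]
ft_force: [1.1, -0.0, 0.8]
opening: 40.0
```

>>> move_arm --pt "11 10 40 0 0 0" --pt "11 11 40 0 0 0" --pt "11 10 40 0 0 0" --pt "0 0 0 0 0 0" --pt "0 0 0 0 0 0"

```text
clock: 31.95
eef_pos: [445.3, 7.0, 71.6]
orientation: [[-0.996, -0.092, 0.001], [-0.092, 0.996, -0.0], [-0.001, -0.0, -1.0]]
ft_force: [-0.1, -0.7, 0.9]
opening: 40.3
```

```bash
python3 - <<'E'
from h import *
plan((443.7,8.3,34),95.3)
shot('wrist','w18')
E
```

```text
from [445.3   7.   71.6] phi 95.25 F [-0.1 -0.7  0.9] open 40.3 t 31.95
[[1.5, 1.4, 37.6, -0.0, 0.0, -0.0]]
```

View pics/w18.png

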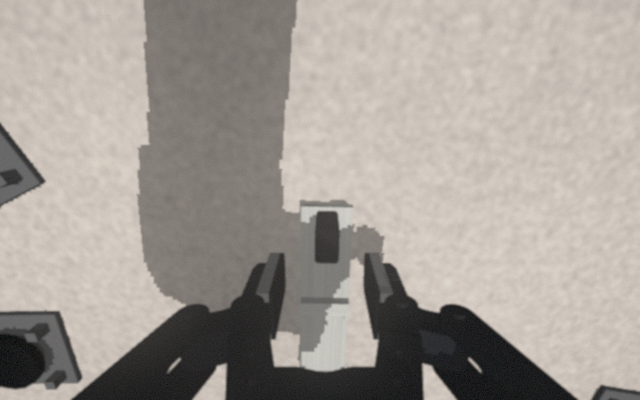

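>>> move_arm --pt "1.5 1.4 19 0 0 0" --pt "0 0 18 0 0 0" --pt "0 0 0 0 0 0"

```text
clock: 32.38
eef_pos: [443.9, 8.2, 34.8]
orientation: [[-0.996, -0.091, 0.001], [-0.091, 0.996, -0.0], [-0.001, -0.0, -1.0]]
ft_force: [-0.3, 0.4, -0.7]
opening: 40.1
```

>>> move_arm --pt "0 0 0 0 0 0" --pt "0 0 0 0 0 0" --pt "0 0 0 0 0 0" --pt "0 0 0 0 0 0" --hand 0 --newtons 30

```text
clock: 32.88
eef_pos: [443.8, 8.3, 35.4]
orientation: [[-0.996, -0.089, 0.003], [-0.089, 0.996, 0.0], [-0.003, -0.0, -1.0]]
ft_force: [-0.4, -0.8, 7.5]
opening: 13.5
```

>>> move_arm --pt "-8 0 0 0 0 0" --pt "-16 0 0 0 0 0" --pt "-18 0 0 0 0 0" --pt "-18 0 0 0 0 0" --pt "-16 0 0 0 0 0"

```text
clock: 33.5
eef_pos: [517.1, 13.4, 35.5]
orientation: [[-0.996, -0.088, -0.003], [-0.088, 0.996, -0.002], [0.003, -0.002, -1.0]]
ft_force: [-3.8, -3.4, 9.4]
opening: 13.3
```

>>> move_arm --pt "-10 0 0 0 0 0" --pt "-7 0 0 0 0 0" --pt "-5 0 0 0 0 0" --pt "-2 0 0 0 0 0" --pt "0 0 0 0 0 0"

```text
clock: 34.12
eef_pos: [538.6, 14.9, 35.5]
orientation: [[-0.996, -0.088, -0.007], [-0.088, 0.996, -0.003], [0.007, -0.002, -1.0]]
ft_force: [-6.3, -4.7, 12.2]
opening: 13.6
```

Home against the stop. Draw again.

>>> move_arm --pt "8 0 0 0 0 0" --pt "16 0 0 0 0 0" --pt "18 0 0 0 0 0" --pt "18 0 0 0 0 0" --pt "16 0 0 0 0 0"

```text
clock: 34.75
eef_pos: [469.8, 10.2, 35.5]
orientation: [[-0.996, -0.089, 0.008], [-0.089, 0.996, -0.0], [-0.008, -0.001, -1.0]]
ft_force: [4.1, -2.8, 4.3]
opening: 12.9
```

>>> move_arm --pt "12 0 0 0 0 0" --pt "7 0 0 0 0 0" --pt "5 0 0 0 0 0" --pt "2 0 0 0 0 0" --pt "0 0 0 0 0 0"

```text
clock: 35.38
eef_pos: [443.8, 8.4, 35.4]
orientation: [[-0.996, -0.09, 0.007], [-0.09, 0.996, 0.0], [-0.007, -0.0, -1.0]]
ft_force: [2.2, -1.9, 8.0]
opening: 13.6
```

>>> move_arm --pt "0 0 0 0 0 0" --pt "-2 0 0 0 0 0" --pt "0 0 0 0 0 0" --pt "0 0 -25 0 0 0" --pt "0 0 -45 0 0 0" --hand 40

```text
clock: 36.0
eef_pos: [441.2, 8.7, 103.8]
orientation: [[-0.996, -0.093, -0.005], [-0.093, 0.996, -0.0], [0.005, 0.0, -1.0]]
ft_force: [1.5, 0.4, -0.5]
opening: 40.1
```

>>> move_arm --pt "-48 -1 10 0 0 0" --pt "-50 -1 30 0 0 0" --pt "0 0 0 0 0 0" --pt "0 0 0 0 0 0" --hand 68

```text
clock: 36.5
eef_pos: [538.8, 15.6, 63.6]
orientation: [[-0.996, -0.092, -0.003], [-0.092, 0.996, -0.0], [0.003, 0.0, -1.0]]
ft_force: [-1.2, -0.5, 0.2]
opening: 68.1
```

```bash
python3 - <<'E'
from h import *
k=viewer.get_calibration('wrist');shot('wrist','w19');im=cv2.imread('pics/w19.png')
for th in (60,80): print(darkdisc(im,k,(275,190,372,285),th=th))
plan((540,14.4,15.5),95.3)
E
```

```text
(((544.4500732421875, 12.627065658569336), (34.63462448120117, 51.83246994018555), 155.75587463378906), ((539.7274169921875, 14.116363525390625), 24.28937339782715))
(((539.5371704101562, 14.510099411010742), (47.56317901611328, 49.57749557495117), 97.28004455566406), ((539.4750366210938, 14.717459678649902), 25.101892471313477))
from [538.5  15.5  64. ] phi 95.28 F [-0.3  0.5  0.4] open 67.9 t 36.55
[[-1.5, -1.2, 48.5, -0.0, -0.2, -0.0]]
```

View pics/w19.png

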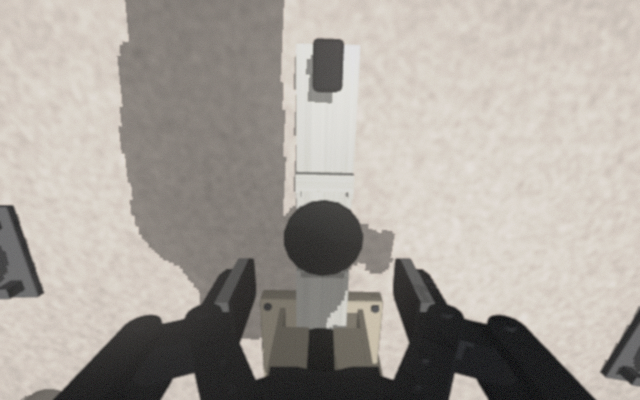

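>>> move_arm --pt "-1 -1 24 0 0 0" --pt "0 0 24 0 0 0" --pt "0 0 0 0 0 0"

```text
clock: 36.92
eef_pos: [539.0, 14.5, 15.6]
orientation: [[-0.996, -0.092, -0.004], [-0.092, 0.996, -0.0], [0.004, 0.0, -1.0]]
ft_force: [-0.8, 0.4, 0.0]
opening: 68.0
```

>>> move_arm --pt "0 0 0 0 0 0" --pt "0 0 0 0 0 0" --pt "0 0 0 0 0 0" --pt "0 0 0 0 0 0" --hand 44 --newtons 23

```text
clock: 37.42
eef_pos: [541.8, 14.7, 17.4]
orientation: [[-0.996, -0.092, 0.001], [-0.092, 0.996, 0.0], [-0.001, -0.0, -1.0]]
ft_force: [-1.0, 0.2, 7.7]
opening: 49.0
```

>>> move_arm --pt "0 0 -4 0 0 0" --pt "0 0 -20 0 0 0" --pt "0 0 -45 0 0 0" --pt "0 0 -50 0 0 0" --pt "0 0 -40 0 0 0"

```text
clock: 38.05
eef_pos: [542.1, 14.7, 177.5]
orientation: [[-0.996, -0.092, 0.002], [-0.092, 0.996, 0.0], [-0.002, 0.0, -1.0]]
ft_force: [-0.2, 0.3, -0.7]
opening: 48.6
```

```bash
python3 - <<'E'
from h import *
plan((428,-236,180),120)
for c in('scene','side'):
    shot(c,c+'20')
    for d in viewer.find_in('carrier0',c):
      if d['conf']>.2: print(c,d['conf'],d['xy'],ray(c,d['xy'],8)[:2])
a=cv2.imread('pics/scene20.png')[100:340,140:500];cv2.imwrite('pics/s20c.png',cv2.resize(a,None,fx=2,fy=2))
E
```

```text
from [542.1  14.7 177.5] phi 95.27 F [-0.2  0.3 -0.7] open 48.6 t 38.05
[[27.0, -48.0, -1.0, -0.0, 0.0, -4.9], [32.0, -45.0, -0.0, -0.0, 0.0, -5.0], [35.0, -43.0, -1.0, -0.0, 0.1, -4.9], [38.0, -39.0, -0.0, -0.0, -0.0, -5.0], [42.3, -35.6, -0.6, -0.0, 0.0, -4.9]]
scene 0.83 [227.5, 242.2] [ 420.31562278 -231.46316653]
scene 0.72 [423.5, 234.3] [633.12925868 280.6871785 ]
scene 0.67 [252.3, 289.8] [ 610.91256124 -228.12974924]
side 0.96 [325.2, 284.2] [ 426.99223314 -236.08848794]
side 0.82 [376.7, 277.6] [ 586.11963725 -249.53815128]
```

View pics/s20c.png

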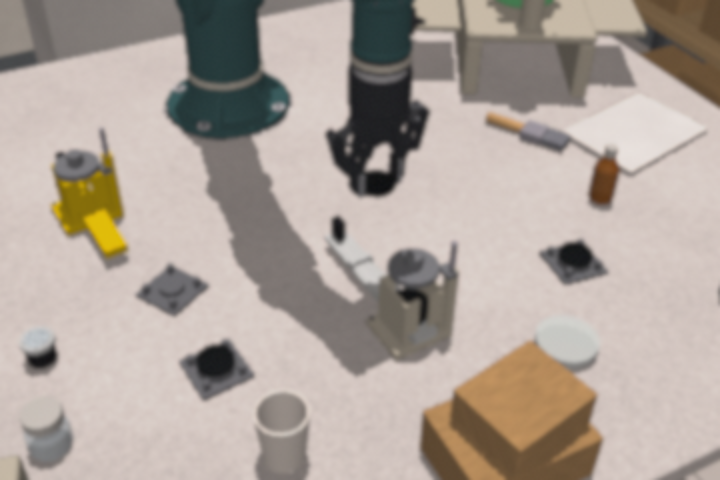

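>>> move_arm --pt "16 -28 0 0 0 -4" --pt "29 -44 0 0 0 -5" --pt "33 -42 0 0 0 -5" --pt "37 -38 0 0 0 -5" --pt "36 -32 0 0 0 -4"

```text
clock: 38.88
eef_pos: [440.9, -204.8, 173.7]
orientation: [[-0.88, -0.475, -0.003], [-0.475, 0.88, 0.001], [0.002, 0.003, -1.0]]
ft_force: [0.9, -1.0, -0.3]
opening: 48.7
```

>>> move_arm --pt "20 -18 0 0 0 -1.7" --pt "8 -8 0 0 0 0" --pt "0 0 0 0 0 0" --pt "0 0 0 0 0 0"

```text
clock: 39.38
eef_pos: [431.7, -238.2, 174.9]
orientation: [[-0.865, -0.502, -0.0], [-0.502, 0.865, 0.001], [-0.0, 0.001, -1.0]]
ft_force: [-0.0, 0.4, -1.0]
opening: 48.6
```

```bash
python3 - <<'E'
from h import *
carrier('w21');plan((427,-237,178),120)
E
```

```text
0.82 [278.6, 315.2] [array([ 602.7, -201.2]), array([38. , 15.9]), np.float64(5.7)]
0.63 [327.1, 173.9] [array([ 423.5, -239.1]), array([71.8, 73.7]), np.float64(30.6)]
0.55 [506.4, 314.1] [array([456. ,  34.3]), array([49.9, 66.4]), np.float64(2.5)]
from [ 431.7 -238.3  175.2] phi 120.13 F [ 0.4  0.1 -0.7] open 48.9 t 39.475
[[3.4, 3.5, -2.8, 0.0, 0.0, 0.1]]
```

View pics/w21.png

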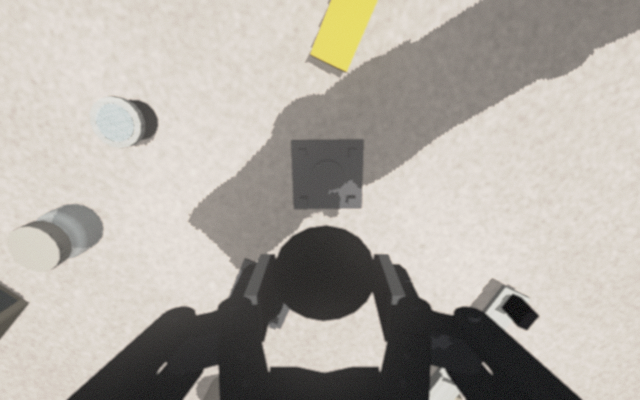

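>>> move_arm --pt "7 3.2 35 0 0 -0.4" --pt "0 0 45 0 0 0" --pt "0 0 40 0 0 0" --pt "0 0 19 0 0 0" --pt "0 0 0 0 0 0"

```text
clock: 40.1
eef_pos: [423.2, -239.2, 35.1]
orientation: [[-0.862, -0.507, -0.003], [-0.507, 0.862, 0.002], [0.001, 0.003, -1.0]]
ft_force: [0.5, 0.4, -0.2]
opening: 49.0
```

>>> move_arm --pt "0 0 0 0 0 0" --pt "0 0 0 0 0 0" --pt "0 0 0 0 0 0"

```text
clock: 40.48
eef_pos: [423.9, -240.8, 37.2]
orientation: [[-0.863, -0.506, 0.002], [-0.506, 0.863, -0.001], [-0.001, -0.001, -1.0]]
ft_force: [0.2, -0.1, 0.6]
opening: 48.7
```

```bash
python3 - <<'E'
from h import *
k=viewer.get_calibration('wrist');shot('wrist','w22');s=arm.state();p=np.array(s['eef_pos']);R=np.array(s['orientation']);print(p,s['opening'])
b=cv2.imread('pics/w22.png');cv2.imwrite('pics/w22c.png',cv2.resize(b[150:320,240:410],None,fx=4,fy=4,interpolation=cv2.INTER_CUBIC))
for px in ((263,184),(388,184),(324,180),(324,184),(324,188)): print(px,np.round(R.T@(ray('wrist',px,6,k)-p),1))
E
```

```text
[ 423.81929858 -240.8296292    37.03329303] 48.812384442562134
(263, 184) [ 35.5 -35.2  31. ]
(388, 184) [35.5 36.3 31. ]
(324, 180) [37.9 -0.3 31. ]
(324, 184) [35.5 -0.3 31. ]
(324, 188) [33.1 -0.3 31. ]
```

View pics/w22c.png

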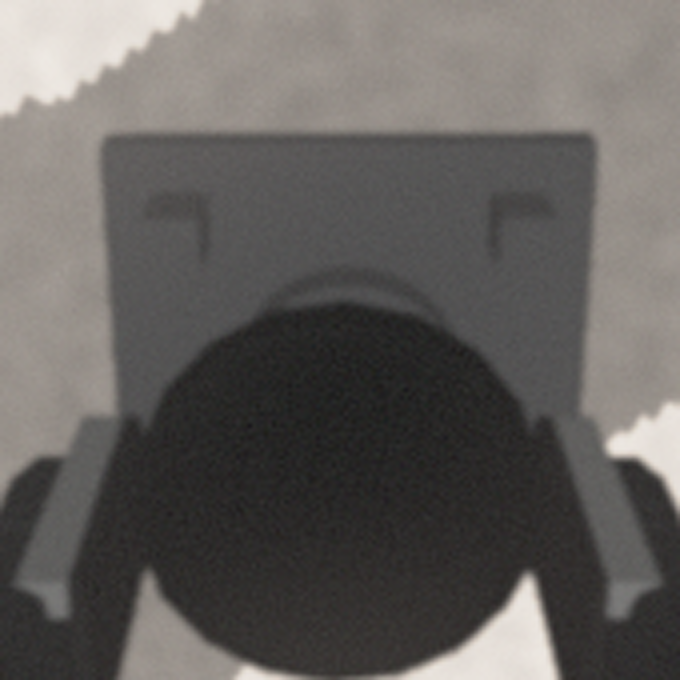

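>>> move_arm --pt "-0.3 1.6 9 0 0 0" --pt "0 0 10 0 0 0" --pt "0 0 8 0 0 0" --pt "0 0 0 0 0 0" --pt "0 0 0 0 0 0"

```text
clock: 41.15
eef_pos: [422.7, -239.0, 9.0]
orientation: [[-0.863, -0.506, -0.001], [-0.506, 0.863, 0.0], [0.0, 0.0, -1.0]]
ft_force: [-0.1, 0.7, -0.2]
opening: 48.2
```

>>> move_arm --pt "0 0 1 0 0 0" --pt "0 0 0 0 0 0" --pt "0 0 0 0 0 0"

```text
clock: 41.52
eef_pos: [422.9, -239.1, 8.4]
orientation: [[-0.863, -0.506, 0.0], [-0.506, 0.863, -0.0], [-0.0, -0.0, -1.0]]
ft_force: [0.6, -0.4, 0.0]
opening: 48.9
```

>>> move_arm --pt "0 0 1 0 0 0" --pt "0 0 0 0 0 0" --pt "0 0 0 0 0 0"

```text
clock: 41.9
eef_pos: [422.9, -239.1, 7.8]
orientation: [[-0.863, -0.506, 0.0], [-0.506, 0.863, -0.0], [-0.0, -0.0, -1.0]]
ft_force: [-0.7, 0.8, 4.1]
opening: 48.6
```

>>> move_arm --pt "0 0 -0.5 0 0 0" --pt "0 0 0 0 0 0"

```text
clock: 42.15
eef_pos: [422.9, -239.1, 7.9]
orientation: [[-0.863, -0.506, 0.0], [-0.506, 0.863, -0.0], [-0.0, -0.0, -1.0]]
ft_force: [-0.2, 0.4, 1.9]
opening: 48.5
```

>>> move_arm --pt "0 0 0 0 0 0" --pt "0 0 0 0 0 0" --pt "0 0 -5 0 0 0" --pt "0 0 -20 0 0 0" --pt "0 0 -40 0 0 0" --hand 62

```text
clock: 42.78
eef_pos: [421.9, -238.6, 72.7]
orientation: [[-0.863, -0.506, -0.003], [-0.506, 0.863, 0.001], [0.002, 0.003, -1.0]]
ft_force: [0.2, -0.2, 0.4]
opening: 61.9
```

>>> move_arm --pt "0 0 -50 0 0 0" --pt "0 0 -50 0 0 0" --pt "0 0 -25 0 0 0" --pt "0 0 0 0 0 0" --pt "0 0 0 0 0 0"

```text
clock: 43.4
eef_pos: [422.1, -238.8, 197.3]
orientation: [[-0.863, -0.506, -0.001], [-0.506, 0.863, 0.0], [0.001, 0.001, -1.0]]
ft_force: [-1.2, -1.0, 0.0]
opening: 62.1
```

```bash
python3 - <<'E'
from h import *
carrier('w23')
b=cv2.imread('pics/w23.png');cv2.imwrite('pics/w23c.png',cv2.resize(b[110:240,260:390],None,fx=4,fy=4,interpolation=cv2.INTER_CUBIC))
for c,(x,y) in dict(scene=(385,200),side=(300,140)).items():
    shot(c,c+'23');b=cv2.imread(f'pics/{c}23.png');cv2.imwrite(f'pics/{c}23c.png',cv2.resize(b[y:y+60,x:x+80],None,fx=8,fy=8,interpolation=cv2.INTER_CUBIC))
plan((480,-40,190),95.3)
E
```

```text
0.78 [328.6, 156.7] [array([ 423.4, -238.7]), array([71.8, 72.3]), np.float64(30.4)]
0.57 [281.5, 281.2] [array([ 577.2, -209.9]), array([86.8, 44.6]), np.float64(28.9)]
from [ 422.1 -238.7  196.7] phi 120.38 F [ 0.8 -0.2  0.9] open 62.2 t 43.6
[[-38.0, 36.0, 2.0, 0.0, -0.0, 6.3], [-33.0, 39.0, 1.0, 0.0, -0.1, 6.2], [-29.0, 43.0, 2.0, 0.1, 0.0, 6.3], [-24.4, 45.5, 1.8, 0.0, -0.0, 6.3]]
```

View pics/w23c.png

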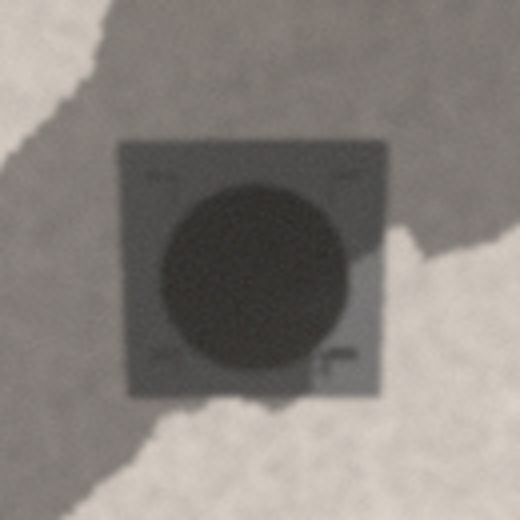

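View pics/scene23c.png

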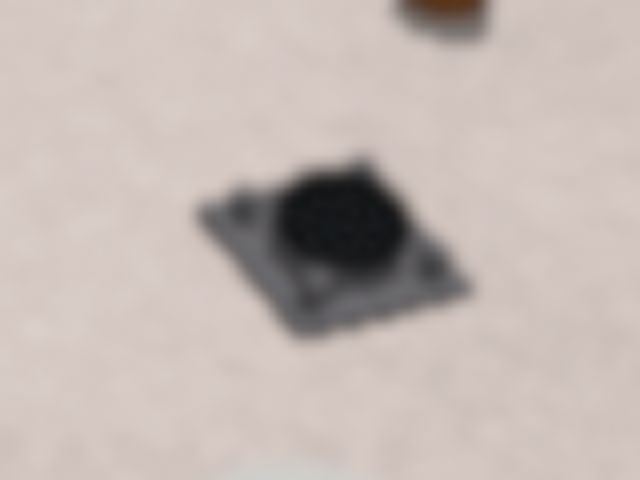

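View pics/side23c.png

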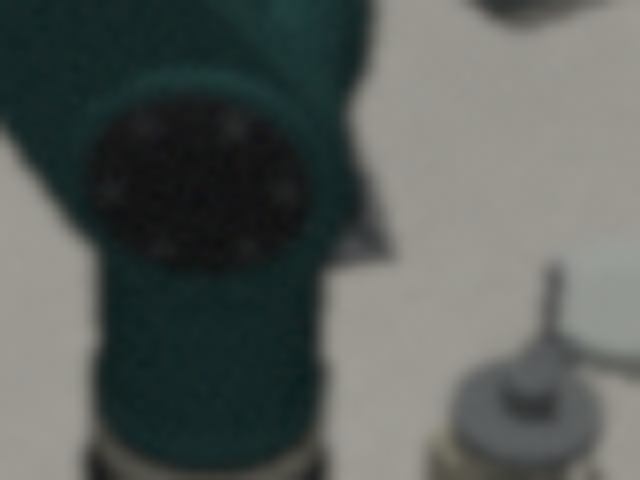

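```bash
python3 - <<'E'
from h import *
plan((590,270,190),90)
E
```

```text
from [ 422.1 -238.7  196.7] phi 120.38 F [ 0.8 -0.2  0.9] open 62.2 t 43.6
[[-40.0, 35.0, 1.0, 0.0, -0.0, 3.0], [-38.0, 38.0, 0.0, 0.0, -0.0, 3.1], [-37.0, 39.0, 1.0, 0.0, -0.0, 3.0], [-34.0, 42.0, 1.0, 0.0, -0.0, 3.1], [-32.0, 43.0, 0.0, 0.0, -0.1, 3.0]]
[[-29.0, 44.0, 1.0, 0.1, 0.0, 3.0], [-27.0, 47.0, 1.0, -0.0, 0.0, 3.1], [-25.0, 47.0, 0.0, -0.0, 0.0, 3.0], [-22.0, 49.0, 1.0, -0.0, -0.0, 3.0], [-19.5, 49.9, 0.8, -0.0, -0.0, 3.1]]
```

>>> move_arm --pt "-40 35 0 0 0 3" --pt "-38 38 0 0 0 3" --pt "-37 39 0 0 0 3" --pt "-34 42 0 0 0 3" --pt "-32 43 0 0 0 3"

```text
clock: 44.22
eef_pos: [506.8, 17.4, 197.0]
orientation: [[-0.965, -0.264, -0.001], [-0.264, 0.965, -0.0], [0.001, 0.0, -1.0]]
ft_force: [0.6, -0.4, 0.3]
opening: 62.2
```

>>> move_arm --pt "-29 44 0 0 0 3" --pt "-27 47 0 0 0 3" --pt "-25 47 0 0 0 3" --pt "-22 49 0 0 0 3" --pt "-20 50 0 0 0 3"

```text
clock: 44.85
eef_pos: [589.7, 271.7, 196.5]
orientation: [[-1.0, -0.005, -0.002], [-0.005, 1.0, -0.001], [0.002, -0.001, -1.0]]
ft_force: [0.5, -0.7, 0.3]
opening: 61.9
```

>>> move_arm --pt "0 0 0 0 0 0" --pt "0 0 0 0 0 0"

```text
clock: 45.1
eef_pos: [589.1, 269.6, 196.5]
orientation: [[-1.0, -0.007, -0.002], [-0.007, 1.0, -0.002], [0.002, -0.002, -1.0]]
ft_force: [-0.2, -0.3, 0.4]
opening: 62.3
```

```bash
python3 - <<'E'
from h import *
carrier('w24');print(arm.state()['eef_pos'])
b=cv2.imread('pics/w24.png');cv2.imwrite('pics/w24c.png',cv2.resize(b[120:270,250:400],None,fx=4,fy=4,interpolation=cv2.INTER_CUBIC))
E
```

```text
0.81 [342.1, 192.7] [array([621.9, 299.1]), array([74.1, 73.7]), np.float64(84.5)]
[589.40136732 267.95562725 197.04823601]
```

View pics/w24c.png

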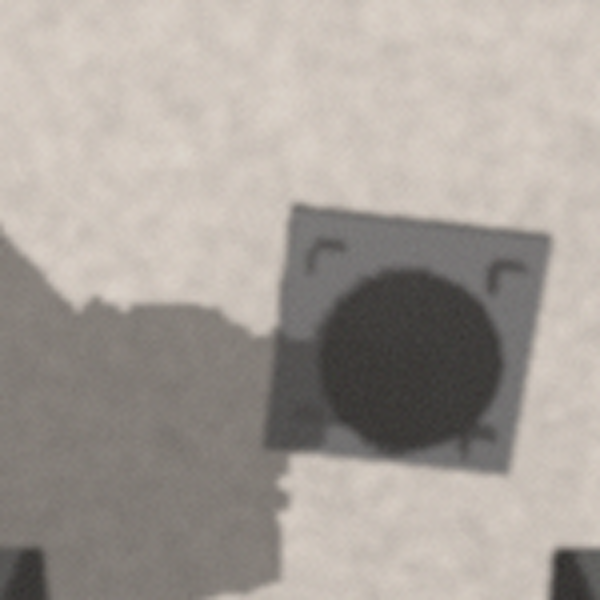

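```bash
python3 - <<'E'
from h import *
k=viewer.get_calibration('wrist');b=cv2.imread('pics/w24.png')
for z in (18,22): print(z,[darkdisc(b,k,(310,170,380,240),z=z,th=t) for t in (75,85)])
# carrier corners from crop
cs=[(250+x/4,120+y/4) for x,y in ((293,205),(551,236),(510,472),(264,447))]
P=np.array([ray('wrist',c,6,k)[:2] for c in cs]);print(P,P.mean(0),[np.linalg.norm(P[i]-P[i-1]) for i in range(4)])
E
```

```text
18 [(((623.7689208984375, 297.4659423828125), (48.19930648803711, 50.12578201293945), 111.06927490234375), ((623.7460327148438, 298.56689453125), 26.144628524780273)), (((626.0277709960938, 293.6942138671875), (50.722625732421875, 63.91655349731445), 21.87519073486328), ((628.7780151367188, 290.310791015625), 34.09174728393555))]
22 [(((622.3139038085938, 297.09716796875), (47.600154876708984, 49.50267028808594), 111.06903839111328), ((622.2911987304688, 298.1844482421875), 25.81964683532715)), (((624.544677734375, 293.3723449707031), (50.09211349487305, 63.12199783325195), 21.875207901000977), ((627.2608642578125, 290.03106689453125), 33.66797637939453))]
[[582.97332684 266.28725892]
 [591.22451656 336.75834756]
 [661.92555768 329.75661106]
 [654.44003522 258.18358156]] [622.64085907 297.74644978] [np.float64(71.92468279054634), np.float64(70.95249442208767), np.float64(71.04689669461615), np.float64(71.96340457302192)]
```

```bash
python3 - <<'E'
from h import *
plan((470,30,180),95.3);plan((443.7,8.3,70),95.3,start=((470,30,180),95.3))
E
```

```text
from [589.4 268.  197. ] phi 90.26 F [-0.   0.1 -0.9] open 62.1 t 45.2
[[24.0, -47.0, 4.0, -0.0, -0.0, -1.0], [25.0, -48.0, 3.0, -0.0, -0.0, -1.0], [26.0, -46.0, 4.0, -0.1, -0.1, -1.0], [26.0, -46.0, 3.0, 0.0, 0.0, -1.0], [27.6, -46.0, 3.5, -0.0, 0.0, -1.0]]
from [470.  30. 180.] phi 95.3 F [-0.   0.1 -0.9] open 62.1 t 45.2
[[14.0, -10.0, 55.0, 0.0, 0.0, 0.0], [14.2, -9.2, 55.0, 0.0, 0.0, 0.0]]
```

>>> move_arm --pt "24 -47 3 0 0 -1" --pt "25 -48 3 0 0 -1" --pt "26 -46 4 0 0 -1" --pt "26 -46 4 0 0 -1" --pt "28 -46 4 0 0 -1" --hand 40

```text
clock: 45.82
eef_pos: [469.0, 28.9, 179.9]
orientation: [[-0.996, -0.092, 0.0], [-0.092, 0.996, -0.001], [-0.0, -0.001, -1.0]]
ft_force: [0.9, -1.7, -0.3]
opening: 40.0
```

>>> move_arm --pt "14 -10 55 0 0 0" --pt "14 -9 55 0 0 0" --pt "0 0 0 0 0 0" --pt "0 0 0 0 0 0"

```text
clock: 46.32
eef_pos: [445.7, 10.3, 71.0]
orientation: [[-0.996, -0.093, 0.002], [-0.093, 0.996, 0.0], [-0.002, -0.0, -1.0]]
ft_force: [-0.3, 0.4, 0.2]
opening: 39.9
```

```bash
python3 - <<'E'
from h import *
plan((443.7,8.3,34.5),95.3);shot('wrist','w25')
E
```

```text
from [445.7  10.3  71. ] phi 95.32 F [-0.3  0.4  0.2] open 39.9 t 46.325
[[2.3, -1.8, 36.5, -0.0, 0.1, 0.0]]
```

View pics/w25.png

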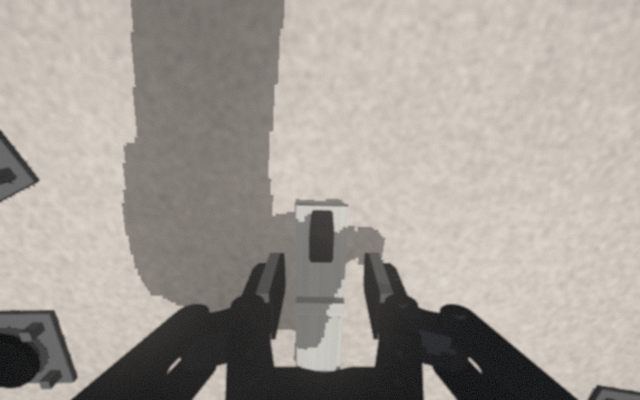

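>>> move_arm --pt "2 -1.7 18 0 0 0" --pt "0 0 18 0 0 0" --pt "0 0 0 0 0 0"

```text
clock: 46.75
eef_pos: [444.3, 9.2, 35.0]
orientation: [[-0.996, -0.094, 0.003], [-0.094, 0.996, 0.0], [-0.003, 0.0, -1.0]]
ft_force: [0.1, -0.7, 0.4]
opening: 39.9
```

>>> move_arm --pt "0 0 0 0 0 0" --pt "0 0 0 0 0 0" --pt "0 0 0 0 0 0" --pt "0 0 0 0 0 0" --hand 0 --newtons 30

```text
clock: 47.25
eef_pos: [444.0, 8.3, 35.3]
orientation: [[-0.996, -0.091, 0.003], [-0.091, 0.996, 0.0], [-0.003, -0.0, -1.0]]
ft_force: [0.1, -1.0, 6.9]
opening: 13.2
```

>>> move_arm --pt "-8 0 0 0 0 0" --pt "-16 0 0 0 0 0" --pt "-18 0 0 0 0 0" --pt "-18 0 0 0 0 0" --pt "-16 0 0 0 0 0"

```text
clock: 47.88
eef_pos: [517.2, 13.4, 35.3]
orientation: [[-0.996, -0.09, -0.002], [-0.089, 0.996, -0.002], [0.003, -0.002, -1.0]]
ft_force: [-3.8, -3.1, 7.9]
opening: 13.2
```

>>> move_arm --pt "-10 0 0 0 0 0" --pt "-7 0 0 0 0 0" --pt "-5 0 0 0 0 0" --pt "-2 0 0 0 0 0" --pt "0 0 0 0 0 0"

```text
clock: 48.5
eef_pos: [538.7, 14.9, 35.3]
orientation: [[-0.996, -0.089, -0.006], [-0.089, 0.996, -0.003], [0.007, -0.003, -1.0]]
ft_force: [-5.9, -3.7, 11.0]
opening: 13.3
```

>>> move_arm --pt "0 0 0 0 0 0" --pt "1 0 0 0 0 0" --pt "0 0 0 0 0 0" --pt "0 0 -25 0 0 0" --pt "0 0 -45 0 0 0" --hand 36

```text
clock: 49.12
eef_pos: [540.0, 18.2, 103.2]
orientation: [[-0.996, -0.094, -0.004], [-0.094, 0.996, -0.0], [0.004, 0.0, -1.0]]
ft_force: [-0.1, 0.9, 0.7]
opening: 36.4
```

>>> move_arm --pt "0 0 -45 0 0 0" --pt "0 0 -45 0 0 0" --pt "0 0 -20 0 0 0" --pt "0 0 0 0 0 0" --hand 0

```text
clock: 49.62
eef_pos: [542.4, 18.2, 215.4]
orientation: [[-0.996, -0.094, 0.004], [-0.094, 0.996, 0.001], [-0.004, 0.0, -1.0]]
ft_force: [-0.3, -0.8, -0.5]
opening: 0.0
```

```bash
python3 - <<'E'
from h import *
def tri(a,b):
    A=[];B=[]
    for c,p in (('scene',a),('side',b)):
        o=ray(c,p,0);q=ray(c,p,100);d=(q-o)/np.linalg.norm(q-o);P=np.eye(3)-np.outer(d,d);A.append(P);B.append(P@o)
    X=np.linalg.solve(sum(A),sum(B));return X,[np.linalg.norm(A[i]@X-B[i]) for i in (0,1)]
print('rod',tri((367,221.6),(369,173.6)))
print('knob',tri((346.8,229),(366.5,187.5)))
k=viewer.get_calibration('wrist');shot('wrist','w26')
plan((633,22.5,150),95.3)
b=cv2.imread('pics/w26.png');
for z in (115,125,131): print(z,proj('wrist',(633,22.5,z),k))
for d in viewer.find_in('cap_top','wrist')+viewer.find_in('dust_cap','wrist'): print(d, ray('wrist',d['xy'],131,k))
E
```

```text
rod (array([653.95367879,  64.51470202, 154.59609535]), [np.float64(0.8535351021953905), np.float64(0.8535351021953961)])
knob (array([633.29288656,  21.76309688, 131.6406653 ]), [np.float64(0.33093217503828654), np.float64(0.33093217503828315)])
from [541.3  18.1 214. ] phi 95.4 F [-1.1 -0.3 -0.7] open 0.2 t 49.675
[[-46.0, -2.0, 32.0, 0.0, 0.0, 0.0], [-45.7, -2.3, 32.1, 0.0, 0.1, 0.1]]
115 [319.62735615 297.23047639]
125 [319.46618305 304.13995709]
131 [319.36408142 308.51704743]
{'xy': [288.2, 287.2], 'conf': 0.68} [614.15719803  -5.48852293 131.        ]
{'xy': [286.0, 291.9], 'conf': 0.57} [618.95641964  -7.07422714 131.        ]
```

View pics/w26.png

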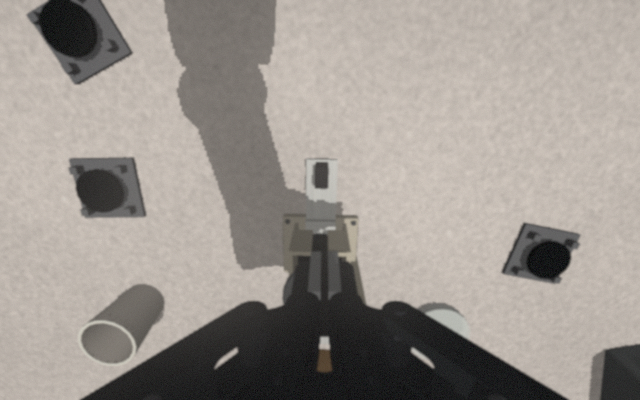

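>>> move_arm --pt "-46 -2 25 0 0 0" --pt "-46 -2 30 0 0 0" --pt "0 0 0 0 0 0" --pt "0 0 0 0 0 0"

```text
clock: 50.28
eef_pos: [631.5, 22.4, 157.0]
orientation: [[-0.996, -0.094, -0.004], [-0.094, 0.996, -0.0], [0.004, -0.0, -1.0]]
ft_force: [-0.4, 0.8, -0.1]
opening: 0.4
```

```bash
python3 - <<'E'
from h import *
plan((633,22.5,118),95.3)
for c,(x,y) in dict(scene=(300,160),side=(310,120)).items():
    shot(c,c+'27');b=cv2.imread(f'pics/{c}27.png');cv2.imwrite(f'pics/{c}27c.png',cv2.resize(b[y:y+120,x:x+130],None,fx=5,fy=5,interpolation=cv2.INTER_CUBIC))
E
```

```text
from [631.5  22.4 157. ] phi 95.38 F [-0.4  0.8 -0.1] open 0.4 t 50.275
[[-1.7, -0.0, 39.0, -0.0, -0.2, 0.1]]
```

View pics/scene27c.png

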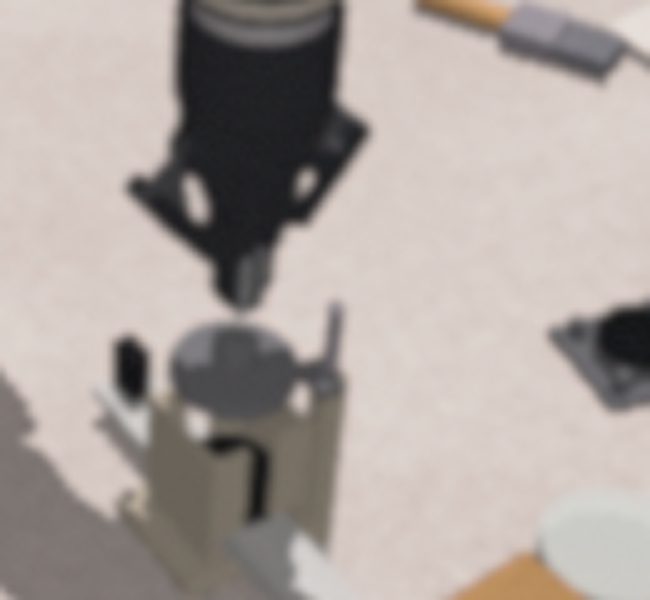

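View pics/side27c.png

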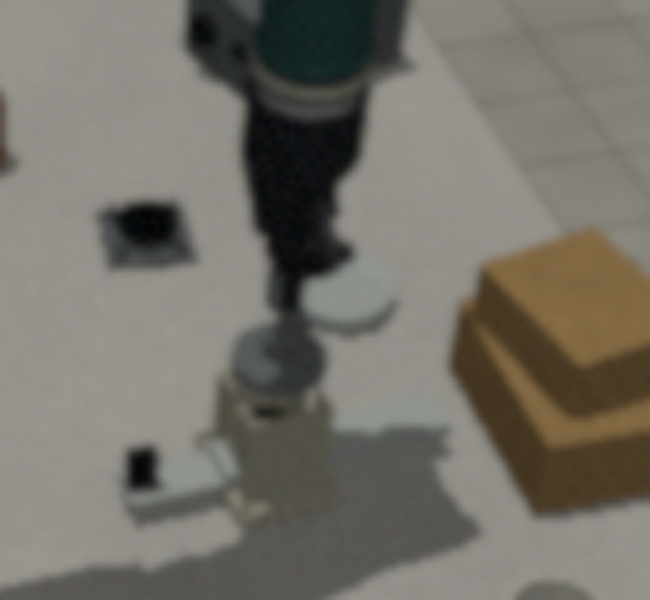

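>>> move_arm --pt "-1 0 10 0 0 0" --pt "0 0 9 0 0 0" --pt "0 0 0 0 0 0" --pt "0 0 0 0 0 0"

```text
clock: 50.88
eef_pos: [634.1, 22.6, 139.8]
orientation: [[-0.996, -0.094, 0.0], [-0.094, 0.996, -0.0], [-0.0, -0.0, -1.0]]
ft_force: [0.8, -0.0, 0.0]
opening: -0.1
```

>>> move_arm --pt "0 0 3 0 0 0" --pt "0 0 3 0 0 0" --pt "0 0 3 0 0 0" --pt "0 0 0 0 0 0"

```text
clock: 51.38
eef_pos: [634.5, 22.6, 130.9]
orientation: [[-0.996, -0.094, 0.001], [-0.094, 0.996, 0.0], [-0.001, -0.0, -1.0]]
ft_force: [0.9, -0.3, 3.4]
opening: -0.3
```

>>> move_arm --pt "0 0 2 0 0 0" --pt "0 0 2 0 0 0" --pt "0 0 2 0 0 0" --pt "0 0 0 0 0 0"

```text
clock: 51.88
eef_pos: [634.5, 22.6, 124.6]
orientation: [[-0.996, -0.094, 0.001], [-0.094, 0.996, 0.0], [-0.001, -0.0, -1.0]]
ft_force: [1.7, 0.2, 2.3]
opening: -0.1
```

>>> move_arm --pt "0 0 2 0 0 0" --pt "0 0 2 0 0 0" --pt "0 0 2 0 0 0" --pt "0 0 0 0 0 0"

```text
clock: 52.38
eef_pos: [634.4, 22.6, 118.6]
orientation: [[-0.996, -0.094, 0.001], [-0.094, 0.996, 0.0], [-0.001, -0.0, -1.0]]
ft_force: [1.8, 0.3, 2.9]
opening: -0.0
```

>>> move_arm --pt "0 0 2 0 0 0" --pt "0 0 1 0 0 0" --pt "0 0 0 0 0 0"

```text
clock: 52.75
eef_pos: [634.4, 22.7, 115.8]
orientation: [[-0.996, -0.094, 0.001], [-0.094, 0.996, 0.0], [-0.001, -0.0, -1.0]]
ft_force: [1.9, 0.6, 3.1]
opening: -0.0
```

>>> move_arm --pt "0 0 1 0 0 0" --pt "0 0 1 0 0 0" --pt "0 0 0 0 0 0"

```text
clock: 53.12
eef_pos: [634.4, 22.6, 115.1]
orientation: [[-0.996, -0.094, 0.001], [-0.094, 0.996, 0.0], [-0.001, -0.0, -1.0]]
ft_force: [0.4, -0.2, 11.6]
opening: 0.3
```

>>> move_arm --pt "0 0 1 0 0 0" --pt "0 0 0 0 0 0" --pt "0 0 0 0 0 0"

```text
clock: 53.5
eef_pos: [634.5, 22.6, 115.0]
orientation: [[-0.996, -0.094, 0.001], [-0.094, 0.996, 0.0], [-0.001, -0.0, -1.0]]
ft_force: [-1.8, -0.0, 16.1]
opening: -0.2
```

Bottomed at 115 mm as specified. Retreat and check everything.

>>> move_arm --pt "0 0 -5 0 0 0" --pt "0 0 -30 0 0 0" --pt "0 0 -40 0 0 0" --pt "20 0 -40 0 0 0" --pt "60 0 0 0 0 0"

```text
clock: 54.12
eef_pos: [557.3, 15.7, 230.1]
orientation: [[-0.996, -0.094, 0.007], [-0.094, 0.996, 0.001], [-0.007, 0.0, -1.0]]
ft_force: [0.4, 0.6, -0.6]
opening: 0.1
```

>>> move_arm --pt "60 0 0 0 0 0" --pt "30 0 0 0 0 0" --pt "0 0 0 0 0 0" --pt "0 0 0 0 0 0" --pt "0 0 0 0 0 0" --hand 70

```text
clock: 54.75
eef_pos: [466.2, 6.9, 227.7]
orientation: [[-0.996, -0.094, 0.0], [-0.094, 0.996, 0.0], [-0.0, 0.0, -1.0]]
ft_force: [0.1, -0.2, 0.6]
opening: 69.7
```

```bash
python3 - <<'E'
from h import *
s=arm.state();print(s['eef_pos'],s['ft_force'],s['clock'])
shot('scene','s30');shot('side','d30');carrier('w30')
a=cv2.imread('pics/s30.png')[130:330,180:460];cv2.imwrite('pics/s30c.png',cv2.resize(a,None,fx=2.8,fy=2.8,interpolation=cv2.INTER_CUBIC))
a=cv2.imread('pics/d30.png')[140:320,270:450];cv2.imwrite('pics/d30c.png',cv2.resize(a,None,fx=3,fy=3,interpolation=cv2.INTER_CUBIC))
E
```

```text
[466.15041973   6.90802336 227.66353569] [ 0.06695302 -0.16072972  0.58199367] 54.75
0.82 [519.2, 291.6] [array([618. , 299.9]), array([80.2, 69.7]), np.float64(85.4)]
0.65 [123.2, 108.4] [array([ 424.4, -237.8]), array([73.4, 76.9]), np.float64(30.5)]
0.61 [143.7, 231.2] [array([ 585.3, -231.5]), array([72.2, 77.2]), np.float64(5.4)]
```

View pics/s30c.png

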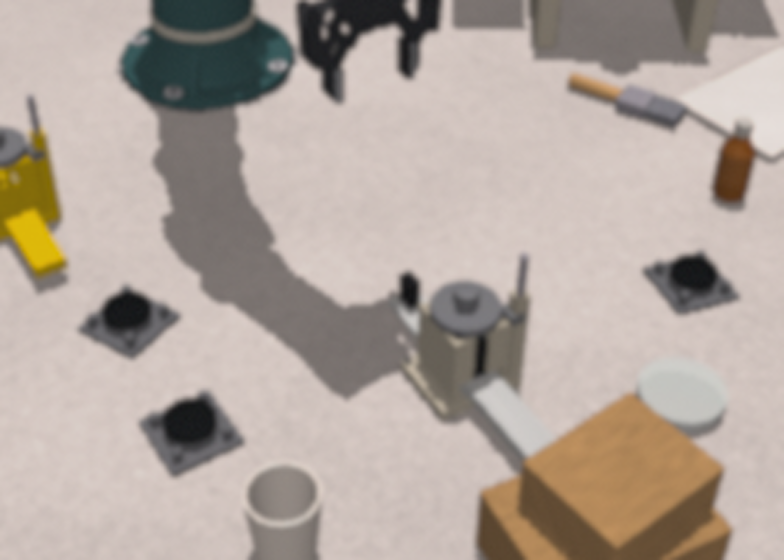

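View pics/d30c.png

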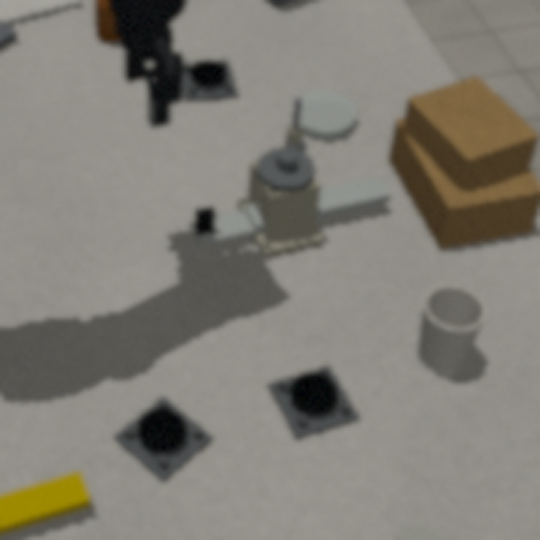

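View pics/w30.png

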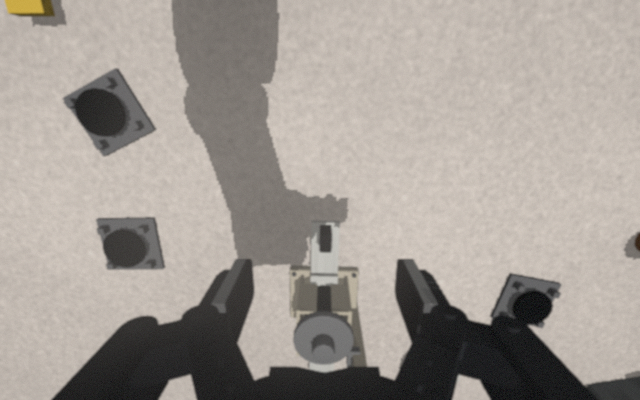

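```bash
python3 - <<'E'
from h import *
print(job.finish_job())
E
```

```text
the job is handed in; nothing more can be done
None
```

The job is done and handed in, at about 55 s on the robot clock; `finish_job` gives no verdict. I found three carriers on the bench, and the cameras showed no fourth. Each now holds one disc drawn from the bottom of the beige dispenser's stack. The slide was then pushed home until it met its stop, and the dust cap pressed until its knob stopped at 115 mm.

**Last checks:**
- **Discs:** all three lie flat between the posts. I measured the offset only on the carrier at about (622, 298): it was knocked about 25 mm aside during the run, and its disc was still within 1 mm of centre. The other two I checked by eye, after each was placed and again at the end.
- **Slide and cap:** the scene, side and wrist pictures all show the slide home and the cap seated.
- **Stack:** three discs should remain in the chute. I inferred this from the draws and did not count them in a picture.
- **Robot and bystanders:** the arm is clear and touches nothing. I never touched the bystanders, and the ones in the last views looked where they had been.

**Disagreement:** early on, with the arm not yet settled, the wrist camera put the first drawn disc about 7 mm from where the fin position implied. Pictures taken with the arm settled agreed to within 2 mm, and I used those.

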